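# Deal the bottom test tile from the chute and square up a row of three

### The job

Hold the wooden pusher stick by its grip block and, from behind the chute, push the bottom test tile completely out of the front onto the board, then draw the stick back out so that the rest of the stack stays in the chute and settles down by one. Then use the long edge of the stick to push that tile and the two loose tiles together, in one go, until all three lie flush against the fence, and lay the stick down flat, clear of the tiles. Move the tiles only with the stick, never with the gripper, and leave the jars, props and bowl standing where they are.

Things in the scene. Friction and masses are not known exactly. Their poses are not given: they have to be found in the camera images.
- feeder: Fixed plywood tile feeder: a flat board 6 mm thick (x -42 to 268, y -88 to 80 mm) with an open-topped upright chute and a fence on it. Origin on the table top under the chute's centre; +x is the way tiles leave the chute, z up. Chute: 63 x 63 mm outside, 53 x 53 mm inside, walls 5 mm, top 78 mm above the table.
- rear_slot (a point): Foot of the chute's rear slot, on the board, in the outer plane of the rear side (feeder x -31.5, y 0, z 6 mm). The rear is open in the middle over its full height, 33 mm wide, between two corner lips that reach down to the board.
- front_gate (a point): Foot of the chute's front opening, on the board, in the outer plane of the front (feeder x 31.5, y 0, z 6 mm). The front is open in the middle like the rear, but its corner lips end 15 mm above the board, so that only the lowest tile can slide out under them.
- fence_mid (a point): Point on the top inner edge of the fence (feeder x 150, y -75, z 18 mm). The fence is a straight strip along the board's -y side, 12 mm high above the board, 8 mm thick, x 40 to 268 mm, inner face at y = -75 mm; a tile flush with it has its centre at y = -50 mm.
- tile_1: the bottom tile of the chute. All seven tiles are alike: fired clay, 50 x 50 x 10 mm, about 50 g, origin at the centre of the underside, z up
- tile_2: tile number 2 from the bottom of the chute's stack of five, same size
- tile_3: tile number 3 from the bottom of the chute's stack of five, same size
- tile_4: tile number 4 from the bottom of the chute's stack of five, same size
- tile_5: tile number 5 from the bottom of the chute's stack of five, same size
- loose_a: loose tile lying flat on the board in front of the chute (the one nearer to the chute), turned a little, same size
- loose_b: the second loose tile on the board, farther from the chute, same size
- stick: Wooden pusher stick lying flat on the table, about 90 g; origin on its underside below the centre of the grip block. Straight flat blade 18 mm wide, 6 mm high, x -45 to 125 mm. Grip block on top: 40 mm along x, 20 mm along y, from 6 to 51 mm above the underside. Gripped with the fingertips 15 mm or more above the underside, the fingers pass over tiles and fence when the blade is on the board.
- stick_tip (a point): centre of the blade's long end, the one for poking (stick x 125, y 0, z 3 mm)
- jar_tall: bystander: amber glass jar, 48 mm across, 62 mm high, on the table on one side of the lane behind the chute; origin under its centre
- jar_low: bystander: white jar with black cap, 54 mm across, 48 mm high, on the table on the other side of that lane; origin under its centre
- prop_a: bystander: kiln prop, upright white cylinder 26 mm across, 45 mm high, on the board beside the chute on the side away from the fence; origin under its centre
- prop_b: bystander: kiln prop, upright white cylinder 22 mm across, 35 mm high, near the board's far (+x) end; origin under its centre
- bowl: bystander: blue bowl, 100 mm across, 50 mm high, on the table beyond the board's end; origin under its centre
Things that resemble listed ones, but are neither listed nor needed, are in the scene too. Leave any yellow look-alike of the loose_a alone.

How it is judged:
By the outcome, as a careful person would: the job done as asked, in the order asked, and still so for the second after the job is handed in, with the robot touching nothing.
It also fails if it takes over 64 s, if anything falls off the work surface, if the arm or the gripper's body presses on something with over 40 N, if the wrist force passes 120 N, or if a joint passes its speed limit or range.

### The arm

A 6-joint arm with a two-finger parallel gripper is mounted at the origin on the work surface. World frame = base frame: x ahead of the robot, y to its left, z up, the work surface at z = 0. Lengths are in mm, angles in degrees, forces in N, time in s.
With the tool pointing down it reaches from about 350 to 850 mm from the base axis. Payload 8.1 kg.
Tool frame: the origin (TCP) lies at the very end of the fingers, on their centre line; the grasp point (between the pads) lies 19 mm behind it; x points along the fingers, y is the direction in which the jaws open and shut, and the axes are right-handed (so a half turn about x gives the same grasp; the last joint's range is limited). The gripper opens to 85 mm and grips with 20 to 120 N. Pads are 22 mm wide; open, the fingers measure 114 mm over their backs; the gripper's body (76 mm by 85 mm) begins 54 mm behind the grasp point. The pads swing forward as they close: fully open they stand 13 mm farther back than shut.
Start: joints at [71.654, 7.471, 85.268, -0, 87.261, -4.893], TCP at [139.567, 583.546, 231.292] pointing down, gripper open.
Joint ranges: [-169.43, 169.43], [-51.17, 129.36], [1.28, 143.12], [-76.62, 256.62], [0, 156.53], [-152.29, 152.29]. Speed limits (degrees/s): [136.94, 136.94, 159.86, 180, 180, 180].

### API

Orientations are given as [roll, pitch, yaw] about the fixed x, y, z axes, in that order (R = Rz(yaw) Ry(pitch) Rx(roll)).
In Python, from bench import sensors, snapshot, r gives the robot as it stands. The module is installed in compiled form; this text tells all that it offers.
- The arm moves only by the tool drive_tool, never from a script. Its argument "moves" is one flat list of numbers, 6 for each row, row after row: the shift along the tool's x, y, z in cm, then the turn, a rotation vector about the tool's x, y, z in degrees. In form: [tx, ty, tz, wx, wy, wz, tx, ty, tz, wx, wy, wz, ...]. A call has 1 to 20 rows; each row shifts and turns the commanded pose from where the row before left it, along the tool's axes as they then stand; what a row does not reach is not made up. A row lasts 1/12 s, in which the tool goes at most 41.7 mm and 7.16 degrees, less where a joint would pass 70% of its speed; a pose out of reach is approached as far as the arm can. A call with a gripper value outside its range is refused whole. "hand" is the finger opening in cm, from 0 to 8.54, set as the call begins (left out, the last holds). The fingers move at their own pace and stop on an object; "grip_force" is the grip in N (left out, the last holds). Time passes only in rows, so rows that do not move let the fingers close. It gives the time, the measured TCP pose, the force and the opening at its end, in the units of the state.
- sensors.sense(): the state, without advancing time (a new reading comes with each control period).
- snapshot(name): name is "side" or "top"; returns a dict with "image" (480x640x3 uint8, red, green, blue), "z_map" (480x640 float32, mm along the optical axis (not along the pixel's ray), 0 where there is no reading), "camera_matrix" (3x3 intrinsics, pixels), "dist" ([k1, k2, p1, p2, k3] as OpenCV has them; the pictures are not rectified), "eye" and "orientation" of the camera in the world. Camera axes: x right, y down, z forward; pixel columns grow to the right and rows downward; lengths in mm; the calibration is good to about 2 mm. A picture is of the moment at which its call begins.
- r.hand_in(): hands the job in, once; it reports no verdict.
The state is a dict: "time": time; "joint_pos": joint angles; "qd": joint speeds; "joint_efforts": joint torques, N m; "tool_pos": TCP position; "tcp_rot": TCP orientation; "ft_force": force on the tool from outside, world axes, zero at the start; "wrist_torque": the same for the moment, N m; "finger_gap": finger opening in mm.
Only numpy, scipy, OpenCV 4.12 (cv2) and the standard library are available. Lean on these libraries where they do the work, as an engineer would, in place of code of your own. Each camera call takes 0.05 s, during which the arm holds its last target.

## Working session

There is one attempt and no reset: what is moved stays moved. The work goes in short steps, Python scripts to look and compute and a tool call to move; the robot and the scene stay as the last step left them, time stands still between calls to the robot, and variables do not carry over. Pictures are saved under pics/ and viewed, and the job is handed in when it is done.

Besides the shell and the picture viewer there is one more tool, called after "Call:" by a JSON object that holds its "fn" and its "kwargs". drive_tool: Moves the arm, as the interface text tells. Its arguments: {"type":"object","properties":{"moves":{"type":"array","items":{"type":"number"}},"hand":{"type":"number"},"grip_force":{"type":"number"}},"required":["moves"]}

```bash
mkdir -p pics; cat > h.py <<'E'
import numpy as np, cv2, pickle
def snap(n,tag):
    from bench import snapshot
    s=snapshot(n); pickle.dump(s,open(f'{tag}.pkl','wb'))
    cv2.imwrite(f'pics/{tag}.png',s['image'][:,:,::-1]); return s
def load(tag): return pickle.load(open(f'{tag}.pkl','rb'))
def crop(tag,u0,v0,u1,v1,k,out):
    s=load(tag); im=s['image'][v0:v1,u0:u1,::-1]
    cv2.imwrite(f'pics/{out}.png',cv2.resize(im,None,fx=k,fy=k,interpolation=cv2.INTER_CUBIC))
E
python3 - <<'E'
from h import *
from bench import sensors
for n in('top','side'):
    s=snap(n,n+'0'); print(s['camera_matrix'],s['dist'],s['eye'],s['orientation'])
print(sensors.sense())
E
```

```text
[[587.17709771   0.         326.78299285]
 [  0.         587.17709771 240.60704289]
 [  0.           0.           1.        ]] [-0.1948004  0.         0.         0.         0.       ] [ 480.67110919  121.6145188  1342.47049006] [-1.75973878e+02  6.33710024e-02 -8.95948029e+01]
[[490.92361452   0.         320.91443557]
 [  0.         490.92361452 240.41160666]
 [  0.           0.           1.        ]] [0.02930028 0.         0.         0.         0.        ] [  12.20644202 -577.00137845  564.97718987] [-119.47849464    0.75100962  -38.77634258]
{'time': 0.1, 'joint_pos': array([ 7.16550236e+01,  7.51218830e+00,  8.53250366e+01,  5.37486340e-04,
        8.72620830e+01, -4.89210886e+00]), 'qd': array([-0.05206069, -0.01985695, -0.26797601,  0.00349036, -0.08228768,
        0.07548857]), 'joint_efforts': array([ 1.03530463e-03, -5.70931292e+01, -5.01954854e+01, -1.11540021e-04,
        7.69588631e-03, -3.98461339e-05]), 'tool_pos': array([139.39011832, 583.05561338, 230.31552929]), 'tcp_rot': array([ -95.201829  ,   89.90069062, -108.65472263]), 'ft_force': array([-0.98364692, -0.41899065, -0.80114474]), 'wrist_torque': array([0.00997366, 0.04121914, 0.00536668]), 'finger_gap': 85.44639427610187}
```

View pics/top0.png

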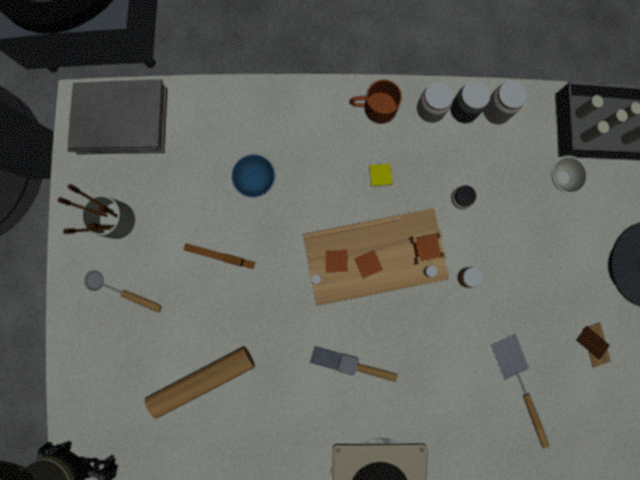

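View pics/side0.png

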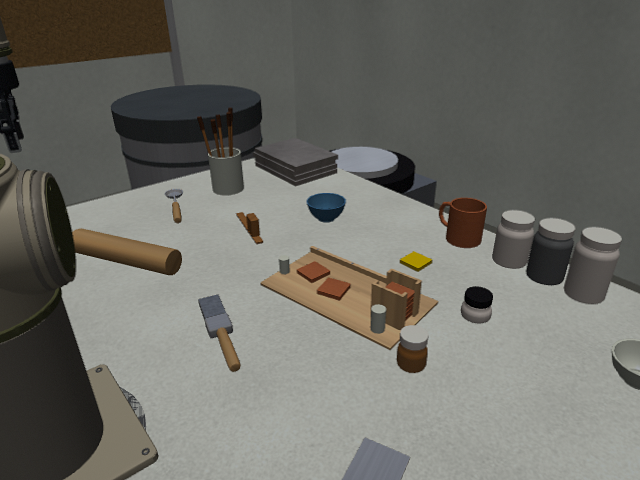

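```bash
python3 - <<'E'
from h import *
crop('top0',290,170,490,310,4,'c1'); crop('top0',170,225,270,285,8,'c2'); crop('side0',220,180,500,380,2.8,'c3')
E
```

```text
(no output)
```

View pics/c1.png

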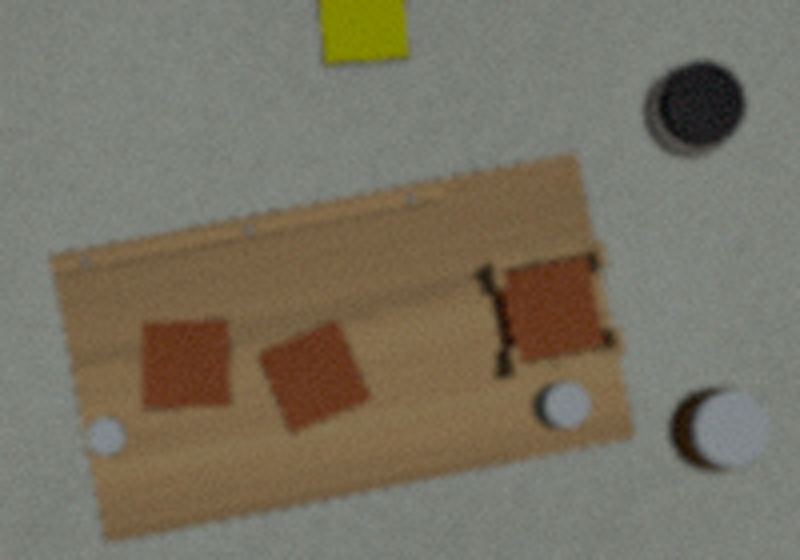

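View pics/c2.png

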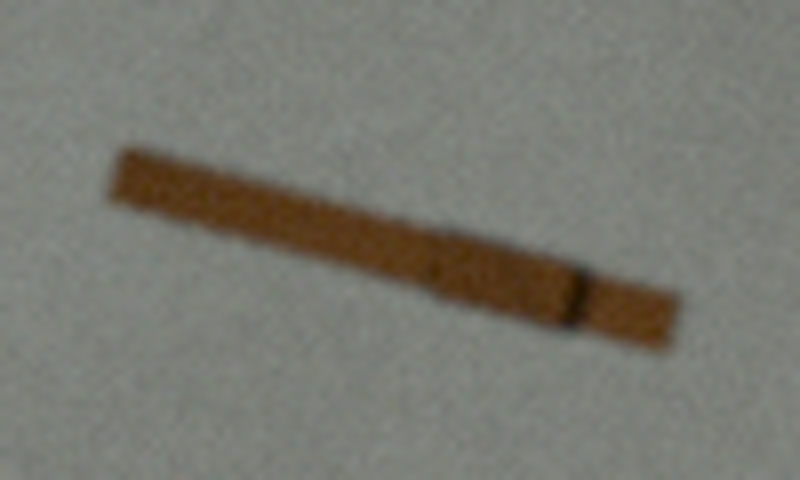

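View pics/c3.png

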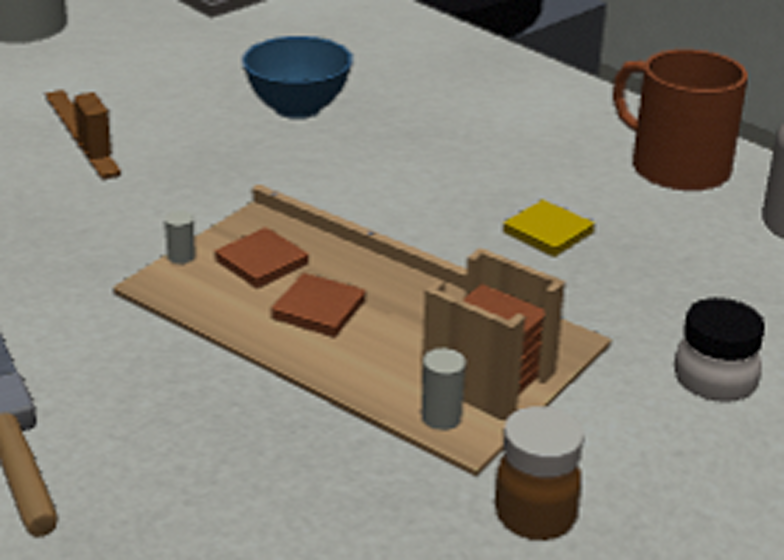

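```bash
cat >> h.py <<'E'
from scipy.spatial.transform import Rotation as Ro
from scipy.optimize import least_squares
def Rcam(s): return Ro.from_euler('xyz',s['orientation'],degrees=True).as_matrix()
def proj(s,P):
    P=np.atleast_2d(P).astype(float); R=Rcam(s)
    pc=(P-s['eye'])@R
    return cv2.projectPoints(pc.reshape(-1,1,3),np.zeros(3),np.zeros(3),s['camera_matrix'],np.array(s['dist']))[0].reshape(-1,2)
def ray(s,uv,z):
    uv=np.atleast_2d(uv).astype(float)
    n=cv2.undistortPoints(uv.reshape(-1,1,2),s['camera_matrix'],np.array(s['dist'])).reshape(-1,2)
    d=np.c_[n,np.ones(len(n))]@Rcam(s).T
    e=np.array(s['eye']); t=(z-e[2])/d[:,2]
    return e+d*t[:,None]
def uc(p,k,u0,v0): 
    p=np.atleast_2d(p).astype(float); return (p+.5)/k-.5+[u0,v0]
def T2(pose,p):
    x,y,a=pose; p=np.atleast_2d(p).astype(float); c,s=np.cos(np.radians(a)),np.sin(np.radians(a))
    o=p.copy(); o[:,0]=x+c*p[:,0]-s*p[:,1]; o[:,1]=y+s*p[:,0]+c*p[:,1]; return o
def inv2(pose,p):
    x,y,a=pose; p=np.atleast_2d(p).astype(float); c,s=np.cos(np.radians(a)),np.sin(np.radians(a))
    d=p[:,:2]-[x,y]; return np.c_[c*d[:,0]+s*d[:,1],-s*d[:,0]+c*d[:,1]]
def fit(s,model,uv,p0):
    r=least_squares(lambda q:(proj(s,T2(q,model))-uv).ravel(),p0,x_scale=[100,100,10]); return r.x,r.fun.reshape(-1,2)
E
python3 - <<'E'
from h import *
t=load('top0'); s=load('side0')
m=[[268,-88,6],[-42,-88,6],[-42,80,6],[268,80,6]]
F,e=fit(t,m,uc([[52,255],[577,153],[632,435],[107,540]],4,290,170),[480,0,90]); print(F,e.round(2).tolist())
F2,e=fit(s,[[268,80,6],[-42,80,6],[-42,-88,6]],uc([[115,290],[478,469],[609,342]],2.8,220,180),F); print('side',F2,e.round(2).tolist())
sm=[[125,9,6],[125,-9,6],[-45,-9,6],[-45,9,6],[20,10,51],[-20,10,51],[-20,-10,51],[20,-10,51]]
uv=uc([[110,202],[122,147],[682,293],[668,350],[430,293],[570,328],[580,268],[435,230]],8,170,225)
S,e=fit(t,sm,uv,[480,330,90]); print(S,e.round(2).tolist())
sv=uc([[47,95],[68,91],[119,171],[104,178]],2.8,220,180)
S2,e=fit(s,[[125,9,6],[125,-9,6],[-45,-9,6],[-45,9,6]],sv,S); print('side',S2,e.round(2).tolist())
def q(n,p,z): print(n,inv2(F,ray(t,uc(p,4,290,170),z)).round(1).tolist(), ray(t,uc(p,4,290,170),z)[:,:2].round(1).tolist())
q('b',[[142,322],[228,320],[230,406],[144,409]],16)
q('a',[[262,352],[336,321],[369,397],[295,431]],16)
q('stack',[[505,270],[590,258],[606,345],[522,360]],56)
q('propb',[106,436],41);q('propa',[566,405],51);q('tall',[731,427],62);q('low',[703,105],48)
q('lips',[[485,275],[503,372],[597,258],[612,340]],78)
q('yellow',[[325,64],[408,58]],10)
print('bowl',inv2(F,ray(t,[253,175],50)))
E
```

```text
[558.8982083  -99.3858908  101.40106275] [[-0.72, -0.56], [0.17, -0.56], [1.1, 0.49], [-0.52, 0.61]]
side [ 556.14225166 -101.62469805  101.64326482] [[-1.29, -0.97], [-0.17, 0.97], [1.39, -1.06]]
[528.57066709 332.2226038   76.01083366] [[-0.45, 0.46], [0.06, -0.21], [0.61, 0.02], [0.36, 0.53], [-0.72, 0.25], [-0.93, 0.42], [0.12, -0.84], [0.96, -0.61]]
side [524.34202697 326.37214448  74.51080184] [[0.26, -0.38], [-0.44, -0.25], [1.16, 0.68], [-0.99, -0.21]]
b [[223.5, -38.5], [175.6, -30.3], [183.8, 17.6], [231.8, 10.0]] [[552.4, 127.3], [553.9, 78.7], [505.3, 77.3], [503.2, 125.9]]
a [[160.2, -8.8], [115.6, -18.0], [105.6, 27.8], [150.5, 38.5]] [[535.9, 59.4], [553.7, 17.5], [510.8, -1.3], [491.4, 40.5]]
stack [[21.8, -26.2], [-26.2, -23.7], [-25.2, 25.2], [22.4, 24.3]] [[580.3, -72.9], [587.3, -120.4], [539.2, -129.1], [530.7, -82.2]]
propb [[255.3, 21.1]] [[487.7, 146.7]]
propa [[2.5, 53.4]] [[506.1, -107.5]]
tall [[-83.7, 83.1]] [[494.0, -197.9]]
low [[-109.1, -96.2]] [[674.8, -187.3]]
lips [[36.6, -24.6], [37.5, 28.8], [-25.6, -22.0], [-24.6, 23.3]] [[575.8, -58.6], [523.3, -68.3], [585.5, -120.1], [540.9, -128.1]]
yellow [[92.1, -164.3], [44.4, -158.7]] [[701.7, 23.4], [705.7, -24.5]]
bowl [[ 350.1104409  -232.49296922]]
```

```bash
cat >> h.py <<'E'
def plan(xyz,yaw):
    """yaw: world heading of tool z or -z chosen so stick axis (heading) perpendicular to jaws"""
    from bench import sensors
    st=sensors.sense(); R=Ro.from_euler('xyz',st['tcp_rot'],degrees=True)
    best=None
    for k in(0,180):
        a=np.radians(yaw+90+k); y=np.array([np.cos(a),np.sin(a),0]); x=np.array([0,0,-1.]); z=np.cross(x,y)
        Rt=Ro.from_matrix(np.c_[x,y,z]); w=(R.inv()*Rt).as_rotvec(degrees=True)
        if best is None or np.linalg.norm(w)<np.linalg.norm(best[0]): best=(w,Rt,k)
    w,Rt,k=best; d=np.array(xyz)-st['tool_pos']
    print('t',round(st['time'],2),'tcp',st['tool_pos'].round(1),'F',st['ft_force'].round(1),'gap',round(st['finger_gap'],1),'j',st['joint_pos'].round(1))
    print('rot first (tool deg)',w.round(2),'k',k,'| then shift cm in target axes',(Rt.inv().apply(d)/10).round(2),'| in current axes',(R.inv().apply(d)/10).round(2))
E
python3 -c "
from h import *
plan([527.5,331,90],75.7)"
```

```text
t 0.1 tcp [139.4 583.1 230.3] F [-1.  -0.4 -0.8] gap 85.4 j [71.7  7.5 85.3  0.  87.3 -4.9]
rot first (tool deg) [-8.915e+01 -8.000e-02  7.000e-02] k 0 | then shift cm in target axes [ 14.03 -43.83 -14.84] | in current axes [ 14.05 -15.46  43.61]
```

Call:
{"fn": "drive_tool", "kwargs": {"moves": [0, 0, 0, 6.99, 0, 0, 0, 0, 0, 6.99, 0, 0, 0, 0, 0, 6.99, 0, 0, 0, 0, 0, 6.99, 0, 0, 0, 0, 0, 6.99, 0, 0, 0, 0, 0, 6.99, 0, 0, 0, 0, 0, 6.99, 0, 0, 0, 0, 0, 6.99, 0, 0, 0, 0, 0, 6.99, 0, 0, 0, 0, 0, 6.99, 0, 0, 0, 0, 0, 6.99, 0, 0, 0, 0, 0, 6.99, 0, 0, 0, 0, 0, 6.99, 0, 0, 0, 3.37, 1.14, 0, 0, 0, 0, 3.37, 1.14, 0, 0, 0, 0, 3.37, 1.14, 0, 0, 0, 0, 3.37, 1.14, 0, 0, 0, 0, 3.37, 1.14, 0, 0, 0, 0, 3.37, 1.14, 0, 0, 0, 0, 3.37, 1.14, 0, 0, 0], "hand": 8.54}}

```text
time: 1.77
tool_pos: [349.4, 446.5, 230.9]
tcp_rot: [-32.4, 90.0, -136.7]
ft_force: [0.3, -0.2, -0.6]
finger_gap: 85.6
```

Call:
{"fn": "drive_tool", "kwargs": {"moves": [0, 3.37, 1.14, 0, 0, 0, 0, 3.37, 1.14, 0, 0, 0, 0, 3.37, 1.14, 0, 0, 0, 0, 3.37, 1.14, 0, 0, 0, 0, 3.37, 1.14, 0, 0, 0, 0, 3.37, 1.14, 0, 0, 0, 2, 0, 0, 0, 0, 0, 2, 0, 0, 0, 0, 0, 2, 0, 0, 0, 0, 0, 2, 0, 0, 0, 0, 0, 0, 0, 0, 0, 0, 0, 0, 0, 0, 0, 0, 0]}}

```text
time: 2.77
tool_pos: [526.1, 330.9, 149.6]
tcp_rot: [-48.1, 89.8, -152.4]
ft_force: [1.2, -0.1, -0.3]
finger_gap: 85.3
```

```bash
python3 -c "
from h import *
plan([527.5,331,19],75.7)
snap('top','top1');snap('side','side1')
crop('top1',170,205,290,305,6,'d1');crop('side1',180,130,340,270,5,'d2')"
```

```text
t 2.77 tcp [526.1 330.9 149.6] F [ 1.2 -0.1 -0.3] gap 85.3 j [27.4 13.8 86.7 -0.  79.7 41.8]
rot first (tool deg) [-0.03  0.16  0.17] k 180 | then shift cm in target axes [13.06  0.13 -0.04] | in current axes [13.06  0.17 -0.08]
```

View pics/d1.png

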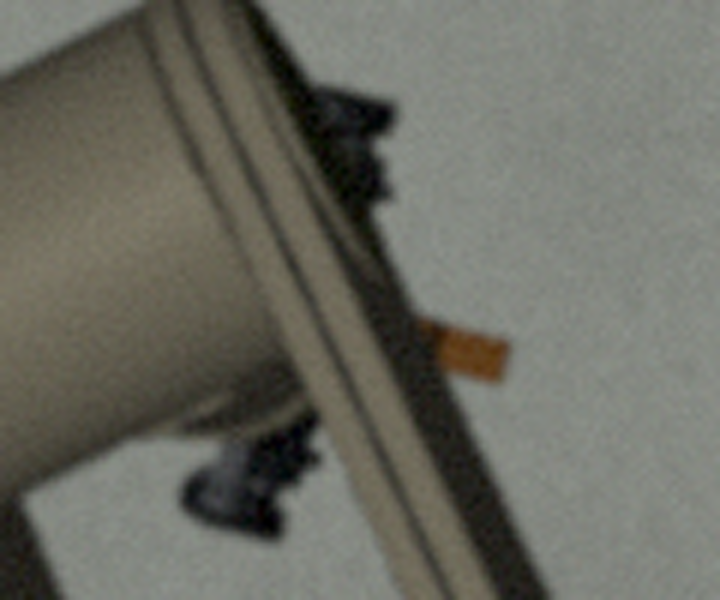

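View pics/d2.png

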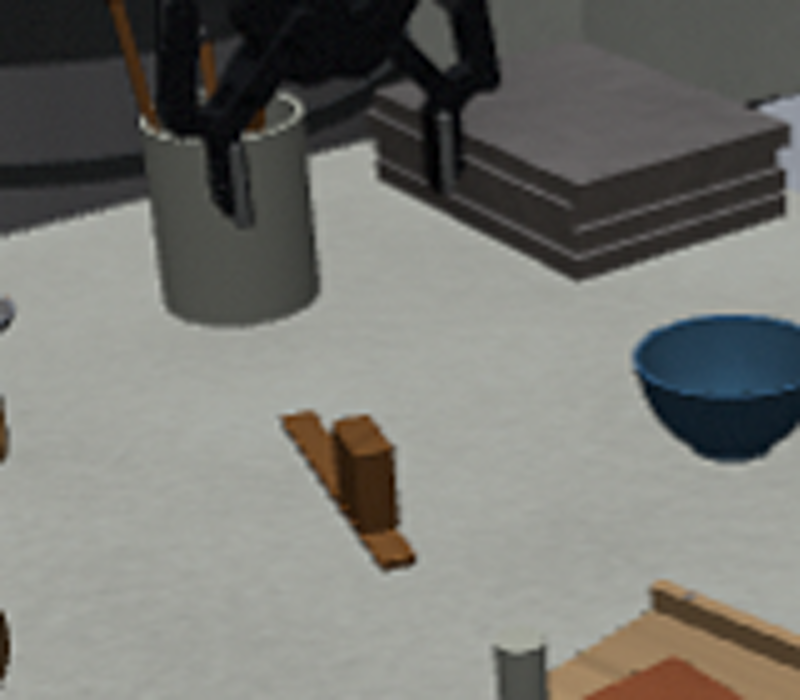

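Call:
{"fn": "drive_tool", "kwargs": {"moves": [2.5, 0.1, -0.05, 0, 0.15, 0.15, 2.5, 0, 0, 0, 0, 0, 2.5, 0, 0, 0, 0, 0, 2.5, 0, 0, 0, 0, 0, 1.5, 0, 0, 0, 0, 0, 1, 0, 0, 0, 0, 0, 0.5, 0, 0, 0, 0, 0, 0, 0, 0, 0, 0, 0]}}

```text
time: 3.53
tool_pos: [529.1, 332.2, 21.5]
tcp_rot: [134.7, 89.8, 30.4]
ft_force: [0.3, 0.0, -0.2]
finger_gap: 85.6
```

Call:
{"fn": "drive_tool", "kwargs": {"moves": [0, 0, 0, 0, 0, 0, 0, 0, 0, 0, 0, 0, 0, 0, 0, 0, 0, 0, 0, 0, 0, 0, 0, 0, 0, 0, 0, 0, 0, 0, 0, 0, 0, 0, 0, 0, 0, 0, 0, 0, 0, 0, 0, 0, 0, 0, 0, 0, 0, 0, 0, 0, 0, 0, 0, 0, 0, 0, 0, 0], "hand": 0, "grip_force": 70}}

```text
time: 4.37
tool_pos: [529.1, 332.2, 21.8]
tcp_rot: [134.7, 89.7, 30.4]
ft_force: [-0.6, -2.0, 6.4]
finger_gap: 18.6
```

```bash
python3 -c "
from h import *
plan([527.5,331,19],75.7)
snap('side','side2')
crop('side2',200,160,320,260,6,'e2')"
```

```text
t 4.37 tcp [529.1 332.2  21.8] F [-0.6 -2.   6.4] gap 18.6 j [27.4 21.7 91.5  0.  66.6 41.7]
rot first (tool deg) [-0.02 -0.18 -0.18] k 180 | then shift cm in target axes [ 0.28 -0.13  0.16] | in current axes [ 0.28 -0.13  0.16]
```

View pics/e2.png

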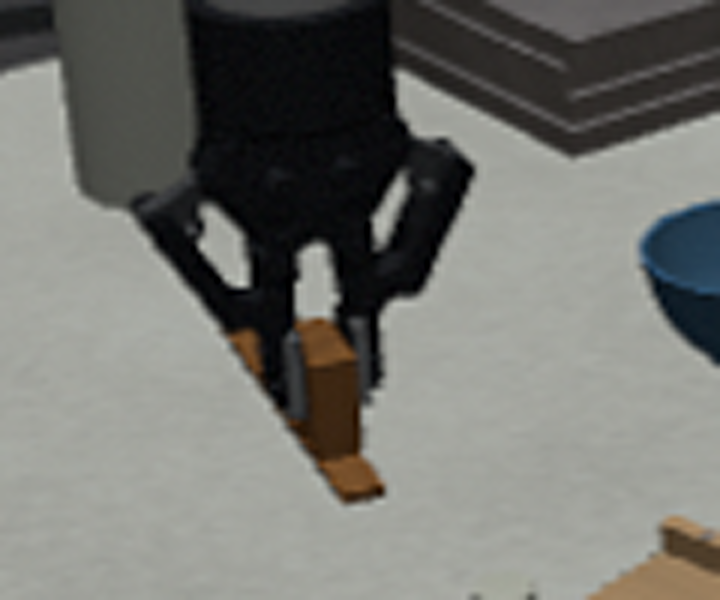

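Call:
{"fn": "drive_tool", "kwargs": {"moves": [-0.5, 0, 0, 0, 0, 0, -1.5, 0, 0, 0, 0, 0, -2.5, 0, 0, 0, 0, 0, -3, 0, 0, 0, 0, 0, -3, 0, 0, 0, 0, 0, -2, 0, 0, -6.45, 0, 0, -1, 0, 0, -6.45, 0, 0, 0, 0, 0, -6.45, 0, 0, 0, 0, 0, -6.45, 0, 0, 0, 0, 0, 0, 0, 0]}}

```text
time: 5.25
tool_pos: [528.2, 331.7, 156.4]
tcp_rot: [108.0, 89.8, 29.7]
ft_force: [-0.3, -0.5, -0.7]
finger_gap: 19.1
```

```bash
python3 -c "
from h import *
plan([594.9,-281,152],101.5)"
```

```text
t 5.25 tcp [528.2 331.7 156.4] F [-0.3 -0.5 -0.7] gap 19.1 j [27.4 13.4 86.5  0.  79.9 15.6]
rot first (tool deg) [ 0.29 -0.06 -0.19] k 180 | then shift cm in target axes [ 0.44 -5.68 61.37] | in current axes [ 0.35 -5.99 61.34]
```

Call:
{"fn": "drive_tool", "kwargs": {"moves": [0, -0.3, 2, 0.29, 0, -0.19, 0, -0.3, 3.3, 0, 0, 0, 0, -0.3, 3.4, 0, 0, 0, 0, -0.3, 3.4, 0, 0, 0, 0, -0.3, 3.4, 0, 0, 0, 0, -0.3, 3.4, 0, 0, 0, 0, -0.3, 3.4, 0, 0, 0, 0, -0.3, 3.4, 0, 0, 0, 0, -0.3, 3.4, 0, 0, 0, 0, -0.3, 3.4, 0, 0, 0, 0, -0.3, 3.4, 0, 0, 0, 0, -0.3, 3.4, 0, 0, 0, 0, -0.3, 3.4, 0, 0, 0, 0, -0.3, 3.4, 0, 0, 0, 0, -0.3, 3.4, 0, 0, 0, 0, -0.3, 3.4, 0, 0, 0, 0, -0.3, 3.4, 0, 0, 0, 0, -0.3, 3.4, 0, 0, 0, 0, -0.3, 1.7, 0, 0, 0, 0, 0, 0, 0, 0, 0]}}

```text
time: 6.92
tool_pos: [590.8, -285.5, 154.8]
tcp_rot: [-126.7, 89.9, 154.1]
ft_force: [0.4, 0.4, -0.6]
finger_gap: 18.7
```

```bash
python3 -c "
from h import *
plan([594.9,-281,80],101.5)
snap('top','top3');snap('side','side3')"
```

```text
t 6.92 tcp [ 590.8 -285.5  154.8] F [ 0.4  0.4 -0.6] gap 18.7 j [-30.3  18.6  80.5  -0.   81.  -41. ]
rot first (tool deg) [-0.72 -0.04  0.05] k 180 | then shift cm in target axes [ 7.48  0.49 -0.36] | in current axes [ 7.48  0.5  -0.36]
```

View pics/top3.png

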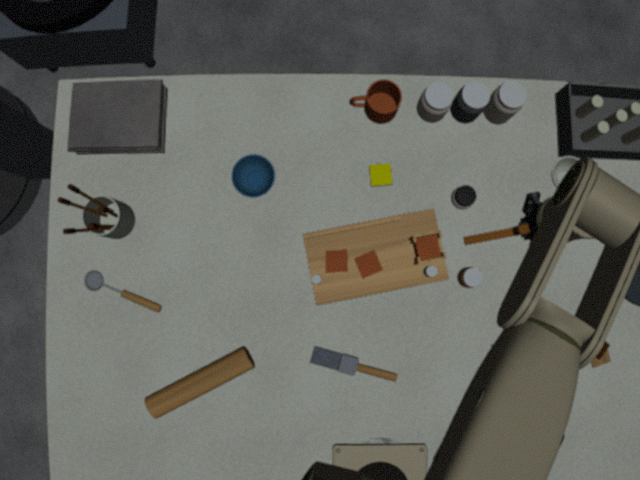

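View pics/side3.png

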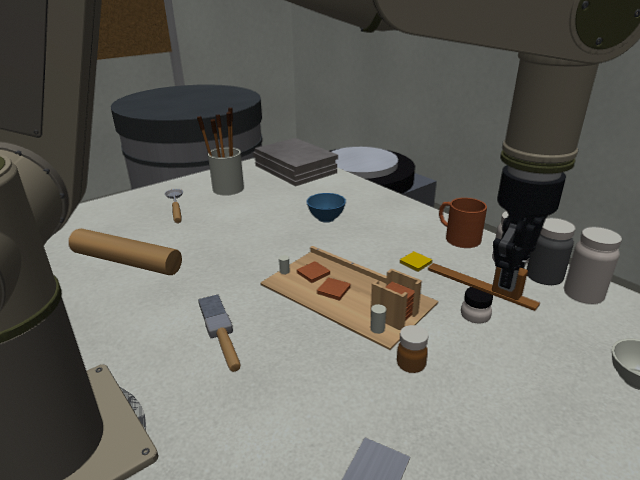

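Call:
{"fn": "drive_tool", "kwargs": {"moves": [1, 0.2, -0.2, -0.7, 0, 0, 2.5, 0.3, -0.2, 0, 0, 0, 2.5, 0, 0, 0, 0, 0, 2.5, 0, 0, 0, 0, 0, 2, 0, 0, 0, 0, 0, 0.5, 0, 0, 0, 0, 0, 0, 0, 0, 0, 0, 0, 0, 0, 0, 0, 0, 0]}}

```text
time: 7.68
tool_pos: [596.2, -275.5, 46.0]
tcp_rot: [166.7, 89.9, 88.6]
ft_force: [0.6, 0.3, -0.4]
finger_gap: 18.9
```

```bash
python3 -c "
from h import *
plan([594.9,-281,30],101.5)
snap('top','top4');snap('side','side4')
crop('top4',400,190,540,295,5.7,'f1');crop('side4',360,220,560,370,4,'f2')"
```

```text
t 7.68 tcp [ 596.2 -275.5   46. ] F [ 0.6  0.3 -0.4] gap 18.9 j [-29.3  24.6  84.9   0.1  70.5 -41.3]
rot first (tool deg) [ 0.45 -0.08 -0.02] k 180 | then shift cm in target axes [ 1.6  -0.23  0.51] | in current axes [ 1.6  -0.24  0.51]
```

View pics/f1.png

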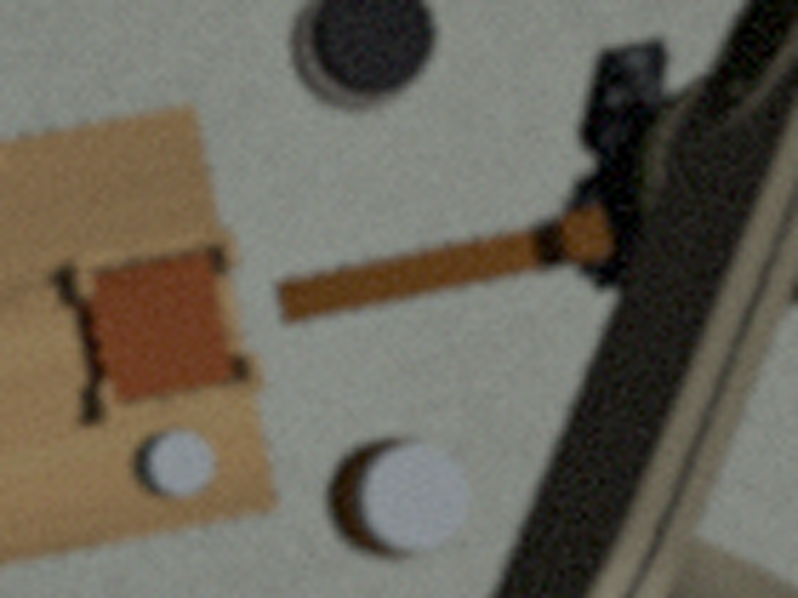

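View pics/f2.png

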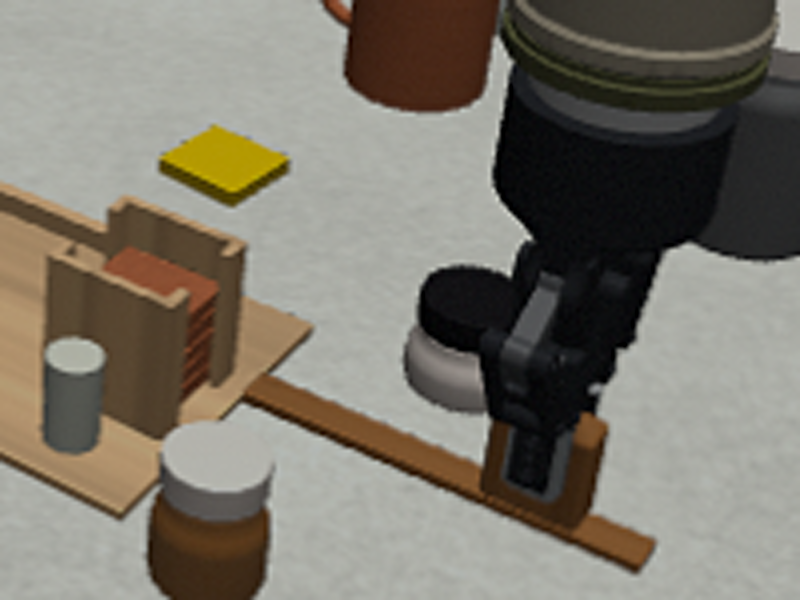

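```bash
python3 - <<'E'
from h import *
t=load('top4'); s=load('side4')
F=np.array([558.9,-99.4,101.4])
P=ray(t,uc([[277,285],[288,323],[540,229],[545,266]],5.7,400,190),30); print(P[:,:2].round(1))
print(inv2(F,P).round(1))
a=(P[0]+P[1])/2; b=(P[2]+P[3])/2; d=a-b; print('yaw',np.degrees(np.arctan2(d[1],d[0])), 'tip-to-tcp',np.linalg.norm(a[:2]-[596.2,-275.5]))
# feeder refit with top4 side data
F2,e=fit(t,[[-42,-88,6],[-42,80,6],[-31.5,-31.5,78],[-31.5,31.5,78],[26.5,-26.5,78]],uc([[190,104],[276,510],[230,237],[262,380],[72,270]],5.7,400,190),F);print(F2,e.round(2).tolist())
# side
sm=[[125,9,6],[125,-9,6],[-45,-9,6],[-45,9,6]]
Q=ray(s,uc([[244,394],[265,376],[655,543],[640,570]],4,360,220),30);Q[3]=ray(s,uc([[640,557]],4,360,220),30);print('side',Q.round(1)[:,:2].tolist()); 
F3,e=fit(s,[[-42,-88,6],[-42,80,6],[-31.5,-31.5,78],[-31.5,31.5,78]],uc([[312,328],[122,514],[244,241],[187,297]],4,360,220),F);print(F3,e.round(2).tolist())
print(inv2(F3,Q).round(1))
# depth
z=t['z_map']
for n,p in (('blade',(430,260)),('table',(330,400)),('board',(120,200)),('stacktop',(165,320))):
    u=uc([p],5.7,400,190)[0]; k=np.round(u).astype(int); zz=np.median(z[k[1]-1:k[1]+2,k[0]-1:k[0]+2])
    n2=cv2.undistortPoints(u.reshape(1,1,2),t['camera_matrix'],np.array(t['dist'])).ravel()
    print(n,(t['eye']+Rcam(t)@(np.r_[n2,1]*zz)).round(1))
E
```

```text
[[ 577.3 -150.6]
 [ 562.2 -154.9]
 [ 600.5 -258.2]
 [ 585.7 -260. ]]
[[ -53.8   -7.9]
 [ -55.1    7.7]
 [-163.9   -9.4]
 [-162.8    5.5]]
yaw 102.38239030674491 tip-to-tcp 125.57670914317742
[558.06229352 -96.58023886 101.899112  ] [[-0.43, -0.27], [-0.23, -0.05], [-0.75, -1.56], [-0.3, 1.68], [1.66, 0.18]]
side [[560.6, -157.1], [577.1, -154.6], [612.8, -318.3], [601.5, -318.9]]
[ 557.54956633 -100.63838231  102.45395592] [[0.57, -1.79], [1.03, -0.56], [1.34, -0.32], [-2.82, 2.44]]
[[ -55.8    9.2]
 [ -56.9   -7.4]
 [-224.4   -7. ]
 [-222.6    4.2]]
blade [ 587.7 -212.9   29.5]
table [ 532.9 -178.5   -0.8]
board [613.  -91.7   5.3]
stacktop [ 561.4 -101.    56.3]
```

```bash
python3 - <<'E'
from h import *
t=load('top0'); im=cv2.cvtColor(np.ascontiguousarray(t['image']),cv2.COLOR_RGB2HSV)
m=((im[:,:,1]>70)&(im[:,:,0]<25)).astype(np.uint8); k=np.zeros_like(m); k[200:310,295:455]=1; m*=k
m=cv2.morphologyEx(m,cv2.MORPH_CLOSE,np.ones((9,9)))
c=max(cv2.findContours(m,cv2.RETR_EXTERNAL,cv2.CHAIN_APPROX_NONE)[0],key=cv2.contourArea)
P=ray(t,c.reshape(-1,2),6)[:,:2]; L=inv2([558.9,-99.4,101.4],P)
for n,sel,a,b in(('fence side',(L[:,1]<-75)&(L[:,0]>-25)&(L[:,0]<250),0,1),('near',(L[:,1]>70)&(L[:,0]>-25)&(L[:,0]<250),0,1),('far end',(L[:,0]>255)&(abs(L[:,1])<65),1,0),('rear',(L[:,0]<-32)&(abs(L[:,1])>35)&(abs(L[:,1])<75),1,0)):
    q=L[sel]; p=np.polyfit(q[:,a],q[:,b],1); r=q[:,b]-np.polyval(p,q[:,a]); ok=abs(r)<2.5; p=np.polyfit(q[ok,a],q[ok,b],1)
    print(n,ok.sum(),'slope deg',np.degrees(np.arctan(p[0])).round(2),'at0',p[1].round(1),'mid',np.polyval(p,113 if a==0 else 0).round(1))
E
```

```text
fence side 118 slope deg 0.17 at0 -85.3 mid -85.0
near 118 slope deg 0.1 at0 77.9 mid 78.1
far end 54 slope deg -0.14 at0 265.8 mid 265.8
rear 32 slope deg -0.49 at0 -39.0 mid -39.0
```

```bash
cat >> h.py <<'E'
F=np.array([558.3,-99.1,101.55])
def go(fx,fy,tz,yaw=101.55):
    p=T2(F,[[fx,fy,tz]])[0]; plan(p,yaw)
def where():
    from bench import sensors
    st=sensors.sense(); print('feeder xy',inv2(F,st['tool_pos'][None])[0].round(1),'z',st['tool_pos'][2].round(1))
E
python3 -c "
from h import *
where();go(-180,0,30);go(-160,0,30)"
```

```text
feeder xy [-181.8   -2.6] z 47.7
t 7.78 tcp [ 597.2 -276.7   47.7] F [ 0.  -0.1 -0.1] gap 19.3 j [-29.4  24.6  84.8   0.1  70.5 -41.3]
rot first (tool deg) [ 0.37  0.05 -0.15] k 180 | then shift cm in target axes [ 1.77 -0.26 -0.18] | in current axes [ 1.77 -0.26 -0.19]
t 7.78 tcp [ 597.2 -276.7   47.7] F [ 0.  -0.1 -0.1] gap 19.3 j [-29.4  24.6  84.8   0.1  70.5 -41.3]
rot first (tool deg) [ 0.37  0.05 -0.15] k 180 | then shift cm in target axes [ 1.77 -0.26 -2.18] | in current axes [ 1.77 -0.25 -2.19]
```

Call:
{"fn": "drive_tool", "kwargs": {"moves": [0.5, -0.1, 0, 0.4, 0, 0, 0.8, 0, 0, 0, 0, 0, 0.35, 0, 0, 0, 0, 0, 0, 0, -0.5, 0, 0, 0, 0, 0, -0.5, 0, 0, 0, 0, 0, -0.4, 0, 0, 0, 0, 0, 0, 0, 0, 0, 0, 0, 0, 0, 0, 0]}}

```text
time: 8.45
tool_pos: [592.2, -262.7, 29.4]
tcp_rot: [153.8, 89.9, 75.3]
ft_force: [-0.2, 1.0, -0.6]
finger_gap: 19.2
```

```bash
python3 -c "
from h import *
where()
snap('top','top5');where();snap('side','side5');where()
crop('top5',400,190,540,295,5.7,'g1');crop('side5',380,240,500,330,6.6,'g2')"
```

```text
feeder xy [-167.1   -0.4] z 29.4
feeder xy [-167.3   -0.5] z 29.5
feeder xy [-167.5   -0.4] z 29.4
```

View pics/g1.png

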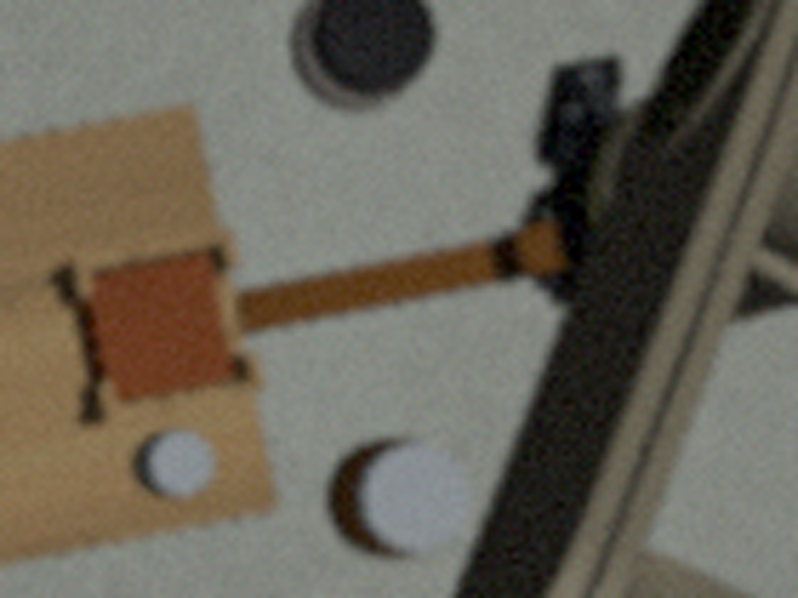

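View pics/g2.png

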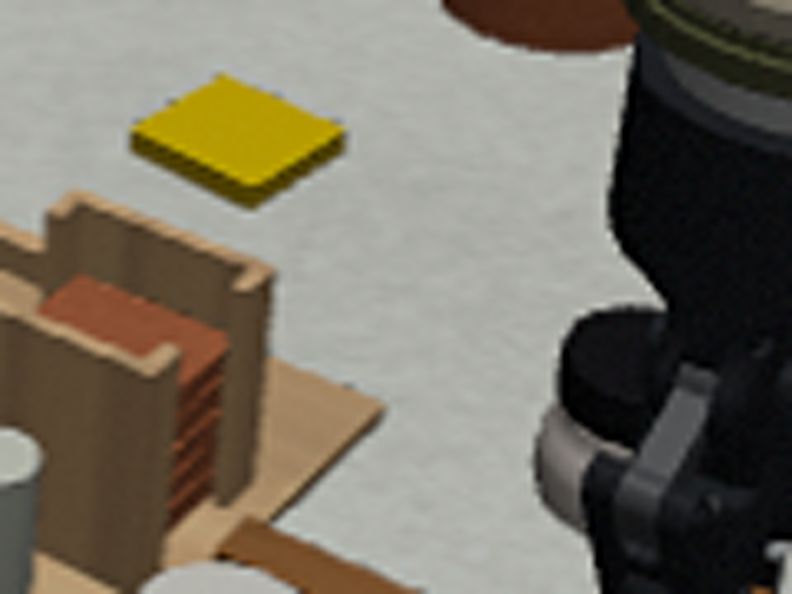

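Call:
{"fn": "drive_tool", "kwargs": {"moves": [0, 0, -0.5, 0, 0, 0, 0, 0, -0.6, 0, 0, 0, 0, 0, -0.6, 0, 0, 0, 0, 0, -0.6, 0, 0, 0, 0, 0, -0.6, 0, 0, 0, 0, 0, -0.6, 0, 0, 0]}}

```text
time: 9.05
tool_pos: [585.2, -228.6, 29.4]
tcp_rot: [107.1, 90.0, 28.6]
ft_force: [1.9, -3.1, -0.6]
finger_gap: 18.9
```

```bash
python3 -c "
from h import *
where()
snap('side','side6');where()
crop('side6',340,220,480,325,5.7,'h2')"
```

```text
feeder xy [-132.2   -0.4] z 29.4
feeder xy [-131.    -0.4] z 29.2
```

View pics/h2.png

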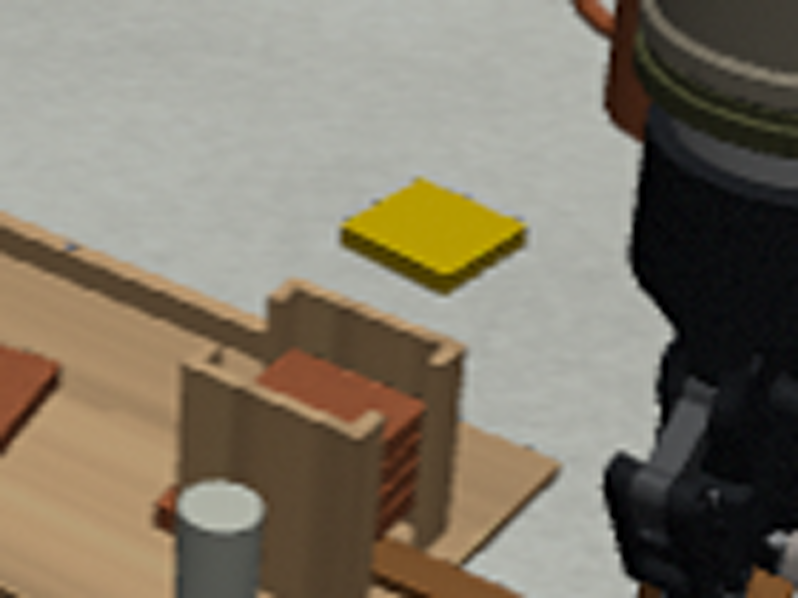

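Call:
{"fn": "drive_tool", "kwargs": {"moves": [0, 0, -0.5, 0, 0, 0, 0, 0, -0.6, 0, 0, 0, 0, 0, -0.6, 0, 0, 0, 0, 0, -0.6, 0, 0, 0, 0, 0, -0.6, 0, 0, 0, 0, 0, -0.6, 0, 0, 0, 0, 0, -0.6, 0, 0, 0, 0, 0, -0.6, 0, 0, 0, 0, 0, -0.5, 0, 0, 0, 0, 0, -0.3, 0, 0, 0, 0, 0, -0.2, 0, 0, 0, 0, 0, 0, 0, 0, 0]}}

```text
time: 10.1
tool_pos: [573.4, -172.3, 28.9]
tcp_rot: [-171.3, 89.9, 110.2]
ft_force: [0.6, -0.3, -3.0]
finger_gap: 18.9
```

```bash
python3 -c "
from h import *
where()
snap('side','side7');snap('top','top7');where()
crop('side7',260,220,460,370,4,'i2');crop('top7',290,170,490,310,4,'i1')"
```

```text
feeder xy [-74.7  -0.2] z 28.9
feeder xy [-75.   -0.2] z 29.0
```

View pics/i2.png

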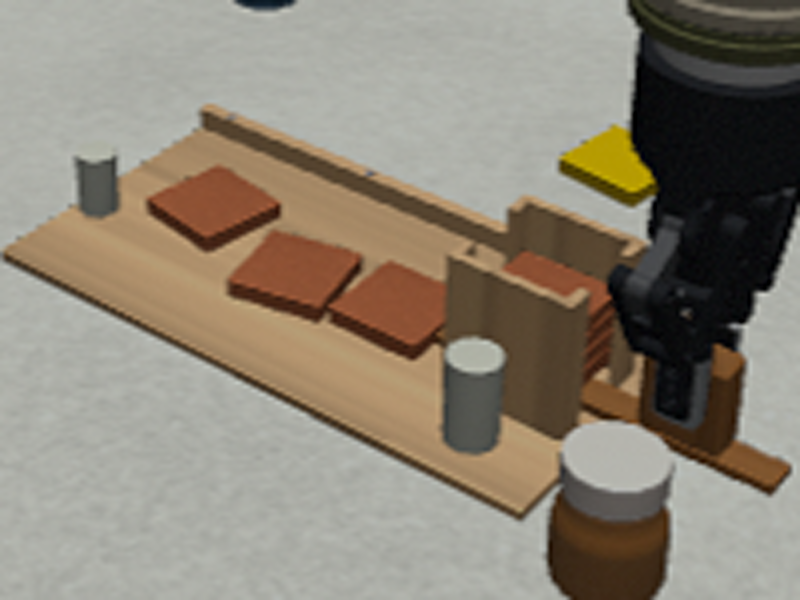

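View pics/i1.png

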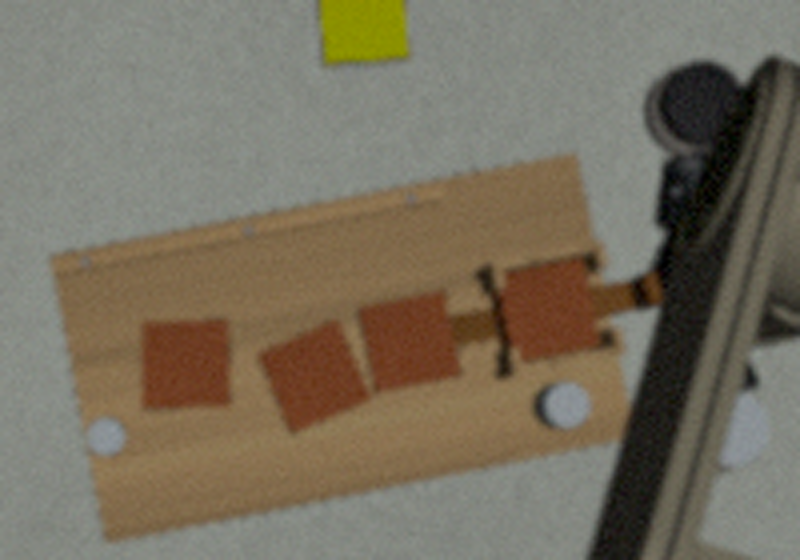

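Call:
{"fn": "drive_tool", "kwargs": {"moves": [0, 0, 0.3, 0, 0, 0, 0, 0, 0.6, 0, 0, 0, 0, 0, 0.8, 0, 0, 0, 0, 0, 0.8, 0, 0, 0, 0, 0, 0.8, 0, 0, 0, 0, 0, 0.8, 0, 0, 0, 0, 0, 0.8, 0, 0, 0, 0, 0, 0.8, 0, 0, 0, 0, 0, 0.8, 0, 0, 0, 0, 0, 0.8, 0, 0, 0, 0, 0, 0.8, 0, 0, 0, 0, 0, 0.8, 0, 0, 0, 0, 0, 0.8, 0, 0, 0, 0, 0, 0.8, 0, 0, 0, 0, 0, 0.4, 0, 0, 0, 0, 0, 0, 0, 0, 0]}}

```text
time: 11.53
tool_pos: [595.7, -280.9, 29.2]
tcp_rot: [135.6, 89.9, 57.0]
ft_force: [0.5, -0.4, -0.7]
finger_gap: 19.2
```

```bash
python3 -c "
from h import *
where()
snap('side','side8');snap('top','top8');where()
crop('side8',260,220,460,370,4,'j2');crop('top8',290,170,490,310,4,'j1')
t=load('top8')
def q(n,p,z): print(n,inv2(F,ray(t,uc(p,4,290,170),z)).round(1).tolist())
u=uc([[550,310]],4,290,170)[0].astype(int);z=t['z_map'];print(np.median(z[u[1]-2:u[1]+3,u[0]-2:u[0]+3]),np.median(load('top0')['z_map'][u[1]-2:u[1]+3,u[0]-2:u[0]+3]))
"
```

```text
feeder xy [-185.6   -0.2] z 29.2
feeder xy [-1.844e+02 -1.000e-01] z 28.9
1299.2567 1289.4618
```

View pics/j2.png

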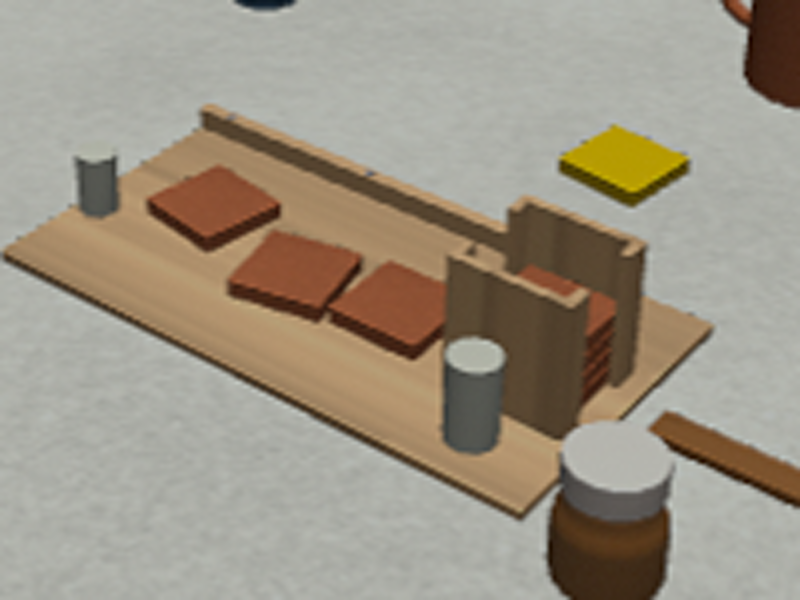

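View pics/j1.png

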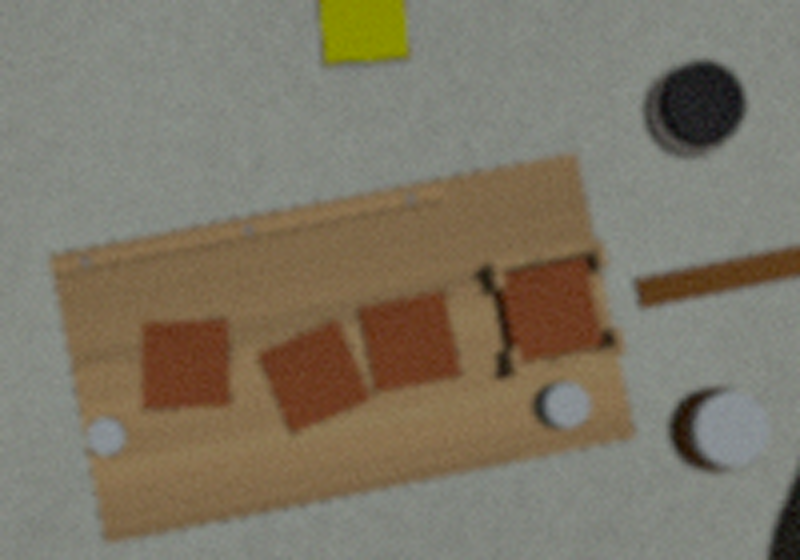

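Call:
{"fn": "drive_tool", "kwargs": {"moves": [-2, 0, 0, 0, 0, 0, -3, 0, 0, 0, 0, 0, -3, 0, 0, 0, 0, 0, -2, 0, 0, 0, 0, 0, 0, -0.6, -2.6, 0, 0, 0, 0, -0.6, -3, 0, 0, 0, 0, -0.6, -3, 0, 0, 0, 0, -0.6, -3, 0, 0, 0, 0, -0.6, -3, 0, 0, 0, 0, -0.6, -3, 0, 0, 0, 0, -0.6, -3, 0, 0, 0, 0, -0.6, -3, 0, 0, 0, 0, -0.6, -3, 0, 0, 0, 0, -0.6, -2, 0, 0, 0, 2, 0, 0, 0, 0, 0, 2, 0, 0, 0, 0, 0, 2, 0, 0, 0, 0, 0, 0, 0, 0, 0, 0, 0, 0, 0, 0, 0, 0, 0]}}

```text
time: 13.22
tool_pos: [478.3, -10.9, 68.5]
tcp_rot: [-131.1, 89.8, 150.4]
ft_force: [-0.3, -0.6, -0.4]
finger_gap: 19.1
```

```bash
python3 -c "
from h import *
where()
snap('side','side9');snap('top','top9');where();go(101,60,30)
crop('side9',240,180,440,330,4,'k2');crop('top9',290,170,490,310,4,'k1')
"
```

```text
feeder xy [102.4  60.7] z 68.5
feeder xy [101.5  58.8] z 70.6
t 13.32 tcp [480.3 -11.4  70.6] F [-0.4 -0.7  0. ] gap 19.4 j [-7.500e+00 -3.000e+00  1.135e+02  1.000e-01  6.950e+01 -1.910e+01]
rot first (tool deg) [-0.06 -0.05 -0.08] k 180 | then shift cm in target axes [ 4.06 -0.12  0.05] | in current axes [ 4.06 -0.12  0.06]
```

View pics/k2.png

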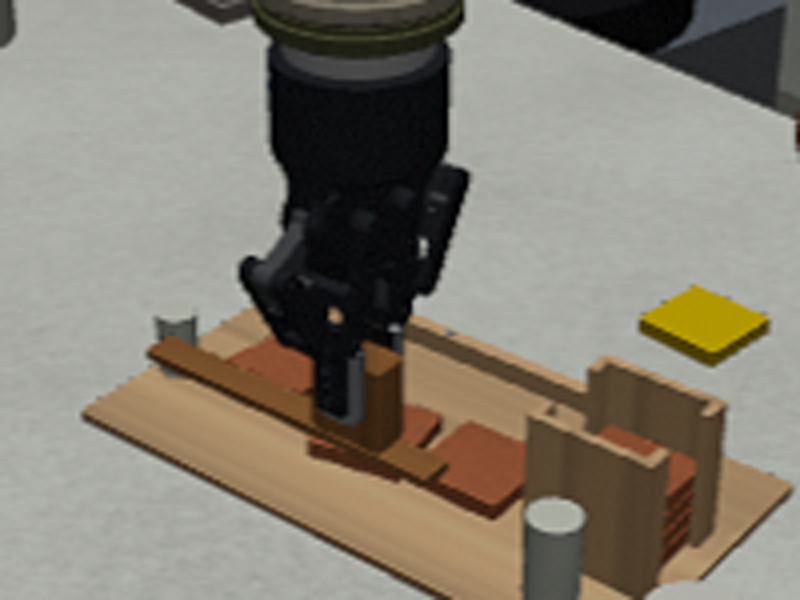

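View pics/k1.png

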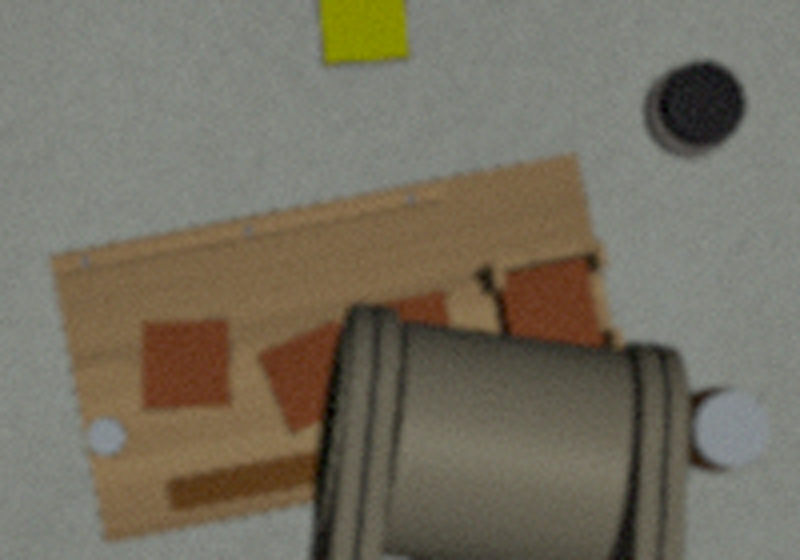

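Call:
{"fn": "drive_tool", "kwargs": {"moves": [1, 0, 0, 0, 0, 0, 1.5, 0, 0, 0, 0, 0, 1, 0, 0, 0, 0, 0, 0.5, 0, 0, 0, 0, 0, 0, 0, 0, 0, 0, 0, 0, 0, 0, 0, 0, 0]}}

```text
time: 13.82
tool_pos: [479.7, -11.4, 29.4]
tcp_rot: [178.6, 89.9, 100.1]
ft_force: [0.5, -0.1, -1.7]
finger_gap: 18.9
```

```bash
python3 -c "
from h import *
snap('side','side10');snap('top','top10');where();go(101,-10,29)
crop('side10',240,180,440,330,4,'l2');crop('top10',290,170,490,310,4,'l1')
t=load('top10');print(inv2(F,ray(t,uc([[168,480]],4,290,170),13)))
"
```

```text
feeder xy [101.6  59.2] z 29.8
t 13.92 tcp [480.  -11.5  29.8] F [-1.3 -0.5 -0.9] gap 19.2 j [-7.500e+00  5.000e-01  1.148e+02  1.000e-01  6.460e+01 -1.910e+01]
rot first (tool deg) [-0.07 -0.06 -0.04] k 180 | then shift cm in target axes [0.08 6.92 0.06] | in current axes [0.08 6.92 0.05]
[[225.87120644  50.8263685 ]]
```

View pics/l1.png

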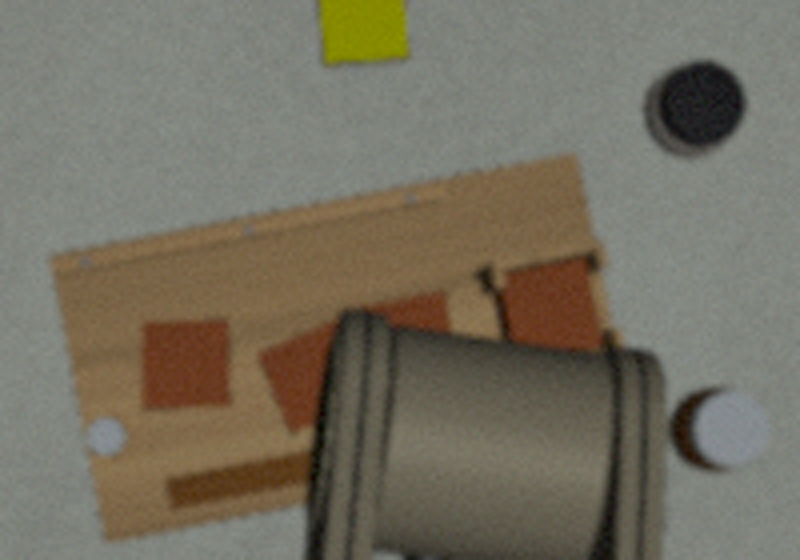

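View pics/l2.png

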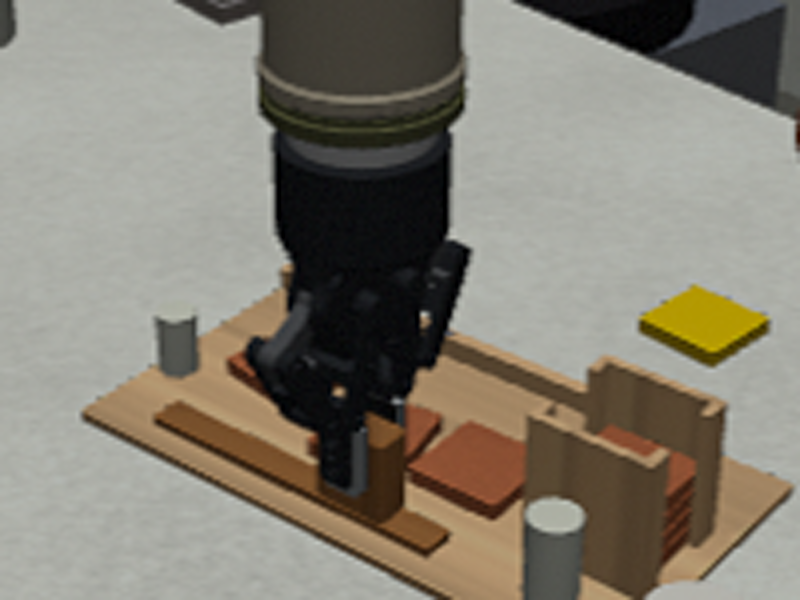

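Call:
{"fn": "drive_tool", "kwargs": {"moves": [0, 0.3, 0, 0, 0, 0, 0, 0.4, 0, 0, 0, 0, 0, 0.4, 0, 0, 0, 0, 0, 0.4, 0, 0, 0, 0, 0, 0.4, 0, 0, 0, 0, 0, 0.4, 0, 0, 0, 0, 0, 0.4, 0, 0, 0, 0, 0, 0.4, 0, 0, 0, 0, 0, 0.4, 0, 0, 0, 0, 0, 0.4, 0, 0, 0, 0, 0, 0.4, 0, 0, 0, 0, 0, 0.4, 0, 0, 0, 0, 0, 0.4, 0, 0, 0, 0, 0, 0.4, 0, 0, 0, 0, 0, 0.4, 0, 0, 0, 0, 0, 0.4, 0, 0, 0, 0, 0, 0.4, 0, 0, 0, 0, 0, 0, 0, 0, 0]}}

```text
$.moves: bad value
```

```bash
python3 -c "
from h import *
snap('side','side11');snap('top','top11');where();go(101,-16,29)
crop('side11',240,180,440,330,4,'m2');crop('top11',290,170,490,310,4,'m1')
"
```

```text
feeder xy [101.6  59.2] z 29.8
t 14.02 tcp [480.  -11.4  29.8] F [ 0.1 -0.3 -1.1] gap 19.4 j [-7.500e+00  5.000e-01  1.148e+02  1.000e-01  6.460e+01 -1.910e+01]
rot first (tool deg) [-0.07 -0.06 -0.05] k 180 | then shift cm in target axes [0.08 7.52 0.06] | in current axes [0.09 7.52 0.05]
```

View pics/m1.png

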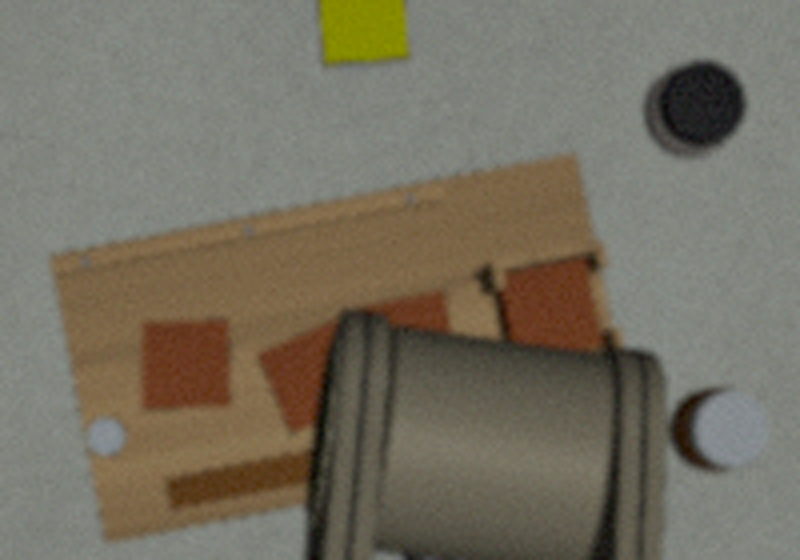

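View pics/m2.png

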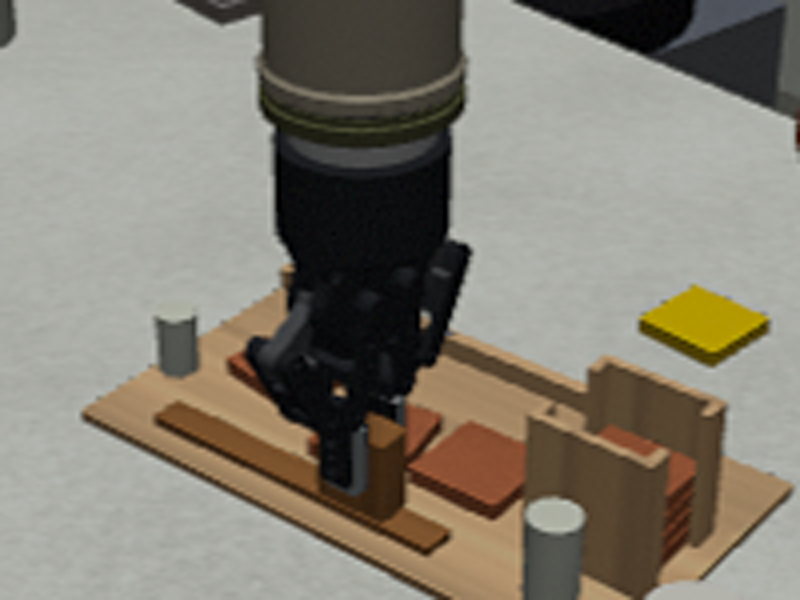

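Call:
{"fn": "drive_tool", "kwargs": {"moves": [0, 0.3, 0, 0, 0, 0, 0, 0.4, 0, 0, 0, 0, 0, 0.4, 0, 0, 0, 0, 0, 0.4, 0, 0, 0, 0, 0, 0.4, 0, 0, 0, 0, 0, 0.4, 0, 0, 0, 0, 0, 0.4, 0, 0, 0, 0, 0, 0.4, 0, 0, 0, 0, 0, 0.4, 0, 0, 0, 0, 0, 0.4, 0, 0, 0, 0, 0, 0.4, 0, 0, 0, 0, 0, 0.4, 0, 0, 0, 0, 0, 0.4, 0, 0, 0, 0, 0, 0.4, 0, 0, 0, 0, 0, 0.4, 0, 0, 0, 0, 0, 0.4, 0, 0, 0, 0, 0, 0.4, 0, 0, 0, 0, 0, 0.2, 0, 0, 0, 0, 0, 0, 0, 0, 0, 0]}}

```text
time: 15.6
tool_pos: [547.9, 2.4, 29.5]
tcp_rot: [147.5, 89.9, 69.0]
ft_force: [0.4, -0.0, -0.5]
finger_gap: 18.9
```

```bash
python3 -c "
from h import *
snap('side','side11');snap('top','top11');where();go(101,-16,29)
crop('side11',240,180,440,330,4,'m2b');crop('top11',290,170,490,310,4,'m1b')
"
```

```text
feeder xy [101.6  -9.7] z 29.4
t 15.7 tcp [547.5   2.4  29.4] F [ 0.   0.4 -1. ] gap 18.9 j [-5.200e+00  1.060e+01  1.041e+02  1.000e-01  6.540e+01 -1.670e+01]
rot first (tool deg) [-0.06 -0.07 -0.03] k 180 | then shift cm in target axes [0.04 0.63 0.06] | in current axes [0.05 0.63 0.06]
```

View pics/m1b.png

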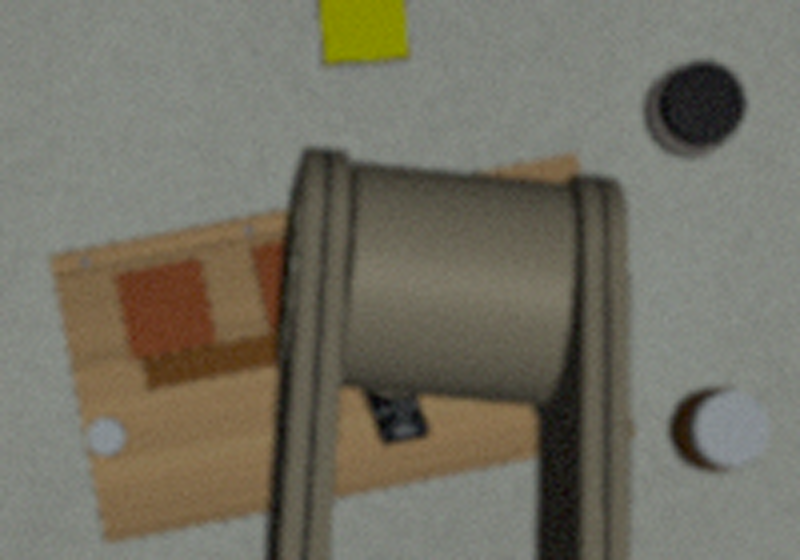

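View pics/m2b.png

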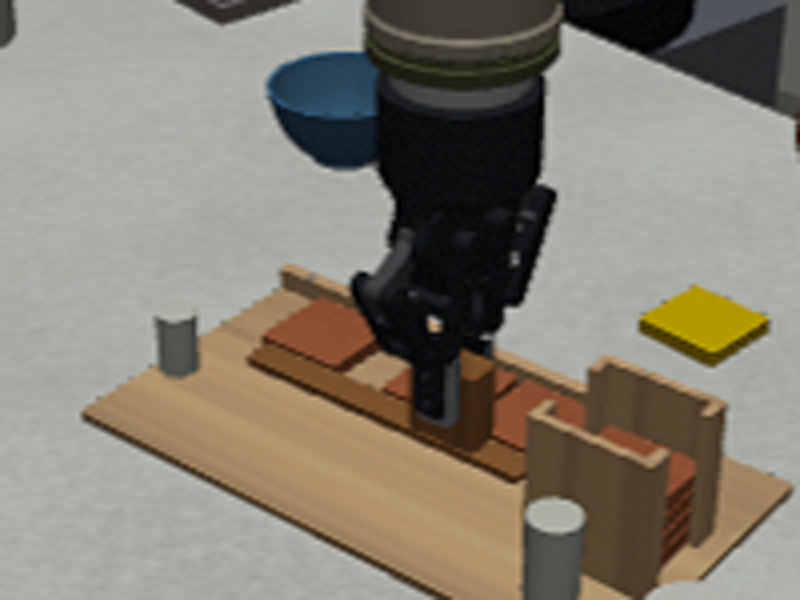

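Call:
{"fn": "drive_tool", "kwargs": {"moves": [0, 0.2, 0, 0, 0, 0, 0, 0.2, 0, 0, 0, 0, 0, 0.1, 0, 0, 0, 0, 0, 0, 0, 0, 0, 0]}}

```text
time: 16.03
tool_pos: [551.8, 3.3, 29.2]
tcp_rot: [-143.0, 89.9, 138.4]
ft_force: [-3.1, -0.7, 0.8]
finger_gap: 18.7
```

Call:
{"fn": "drive_tool", "kwargs": {"moves": [0, 0.1, 0, 0, 0, 0, 0, 0, 0, 0, 0, 0]}}

```text
time: 16.2
tool_pos: [551.9, 3.3, 29.0]
tcp_rot: [-118.5, 89.8, 163.0]
ft_force: [-7.4, -1.7, 3.1]
finger_gap: 18.8
```

Call:
{"fn": "drive_tool", "kwargs": {"moves": [0, 0.1, 0, 0, 0, 0, 0, 0, 0, 0, 0, 0]}}

```text
time: 16.37
tool_pos: [552.1, 3.4, 28.8]
tcp_rot: [-110.2, 89.7, 171.3]
ft_force: [-11.0, -2.0, 5.5]
finger_gap: 19.1
```

```bash
python3 -c "
from h import *
snap('side','side12');snap('top','top12');where();go(101,-16,29)
crop('side12',240,180,440,330,4,'n2');crop('top12',290,170,490,310,4,'n1')
"
```

```text
feeder xy [101.7 -14.4] z 28.8
t 16.47 tcp [552.    3.4  28.8] F [-10.7  -2.4   6.4] gap 19.0 j [ -5.   11.5 103.1   0.   65.7 -16.5]
rot first (tool deg) [-0.06 -0.09  0.25] k 180 | then shift cm in target axes [-0.02  0.16  0.07] | in current axes [-0.02  0.16  0.07]
```

View pics/n1.png

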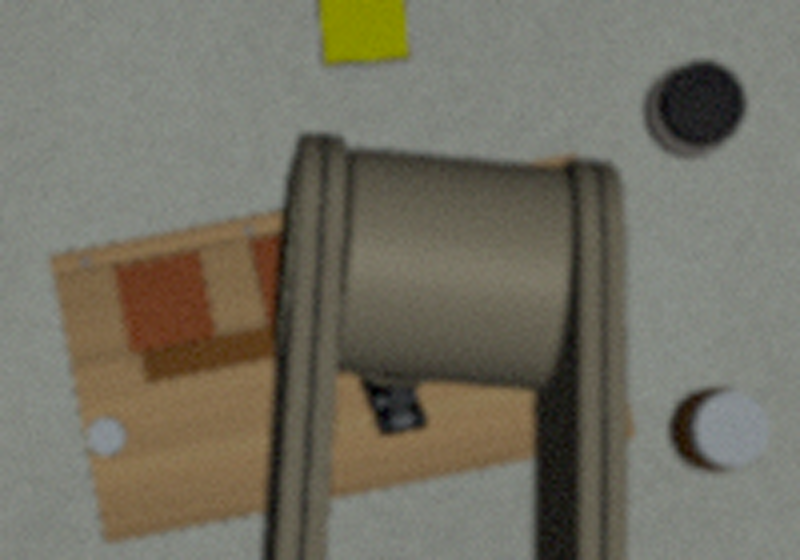

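View pics/n2.png

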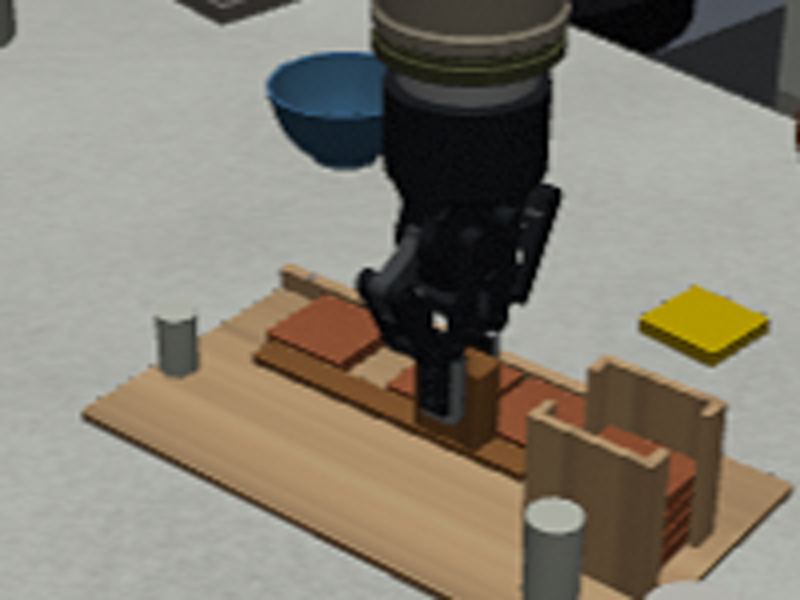

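Call:
{"fn": "drive_tool", "kwargs": {"moves": [0, 0, 0, 0.4, 0, 0, 0, 0, 0, 0.3, 0, 0, 0, 0, 0, 0, 0, 0]}}

```text
time: 16.72
tool_pos: [552.0, 3.7, 28.6]
tcp_rot: [-114.3, 89.7, 166.5]
ft_force: [-9.4, -2.0, 4.7]
finger_gap: 19.2
```

```bash
python3 -c "
from bench import sensors
s=sensors.sense();print(s['ft_force'],s['wrist_torque'])"
```

```text
[-9.44604738 -2.0340253   4.70961354] [-0.2217345   1.76603824  0.17753652]
```

Call:
{"fn": "drive_tool", "kwargs": {"moves": [0, 0, 0, -0.5, 0, 0, 0, 0, 0, -0.5, 0, 0, 0, 0, 0, -0.4, 0, 0, 0, 0, 0, 0, 0, 0]}}

```text
time: 17.05
tool_pos: [552.1, 3.2, 28.4]
tcp_rot: [-107.7, 89.7, 174.5]
ft_force: [-7.6, -3.8, 0.9]
finger_gap: 18.9
```

```bash
python3 -c "
from h import *
from bench import sensors
s=sensors.sense();print(s['ft_force'],s['wrist_torque']);go(101,-16,29)"
```

```text
[-7.55955239 -3.79342683  0.9255848 ] [-0.71832505  1.41285163 -0.19416791]
t 17.05 tcp [552.1   3.2  28.4] F [-7.6 -3.8  0.9] gap 18.9 j [ -5.   11.5 103.1   0.   65.6 -17.2]
rot first (tool deg) [ 0.64 -0.07  0.24] k 180 | then shift cm in target axes [-0.06  0.16  0.04] | in current axes [-0.06  0.16  0.05]
```

Call:
{"fn": "drive_tool", "kwargs": {"moves": [0, 0, 0, 0.6, 0, 0, 0, -0.2, 0, 0, 0, 0, 0, -0.5, 0, 0, 0, 0, 0, -0.8, 0, 0, 0, 0, 0, -1, 0, 0, 0, 0, 0, -1, 0, 0, 0, 0, 0, -1, 0, 0, 0, 0, 0, -1, 0, 0, 0, 0, 0, -0.6, 0, 0, 0, 0, 0, 0, 0, 0, 0, 0]}}

```text
time: 17.88
tool_pos: [493.2, -8.6, 29.3]
tcp_rot: [-178.0, 89.9, 103.6]
ft_force: [-0.3, 0.4, -0.2]
finger_gap: 19.1
```

```bash
python3 -c "
from h import *
snap('side','side13');snap('top','top13');where();go(101,45,28)
crop('side13',260,190,420,310,5,'o2');crop('top13',290,190,450,310,5,'o1')
"
```

```text
feeder xy [101.5  44.2] z 29.7
t 17.98 tcp [494.7  -8.5  29.7] F [-0.8  0.4 -0.5] gap 18.7 j [-7.000e+00  2.800e+00  1.126e+02  1.000e-01  6.460e+01 -1.860e+01]
rot first (tool deg) [ 0.03 -0.06 -0.07] k 180 | then shift cm in target axes [ 0.17 -0.08  0.05] | in current axes [ 0.17 -0.08  0.05]
```

View pics/o1.png

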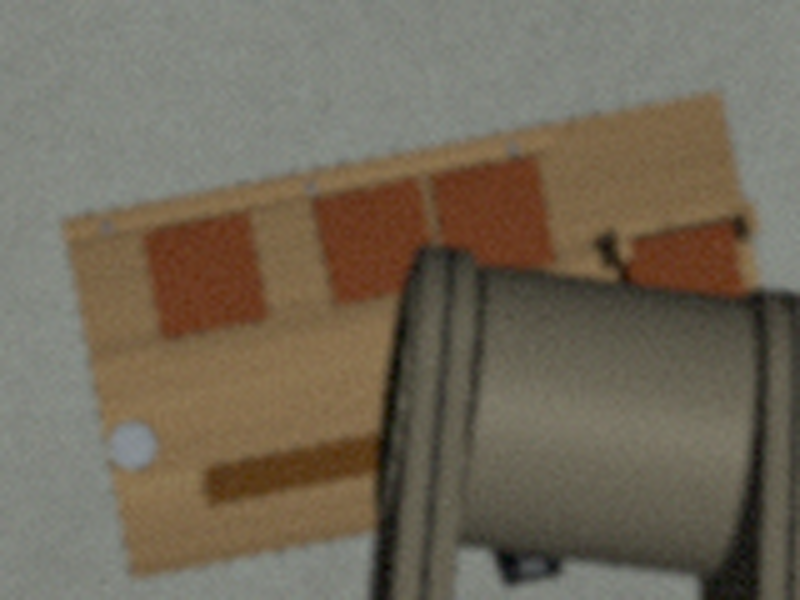

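View pics/o2.png

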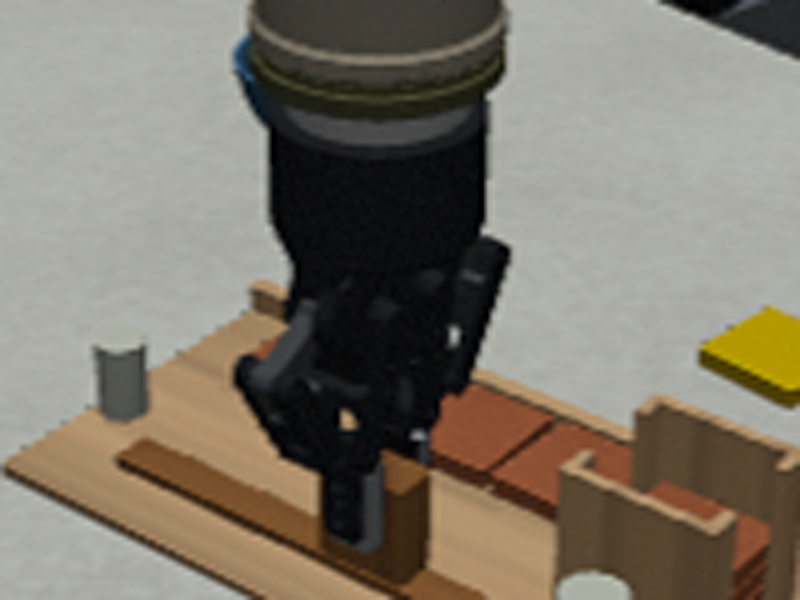

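```bash
cat > edge.py <<'E'
from h import *
import sys
t=load(sys.argv[1]); g=cv2.GaussianBlur(t['image'].astype(np.float32),(3,3),0)
d=g[:,:,1]/(g[:,:,0]+1)   # green/red ratio: low on clay
mp=lambda fx,fy:proj(t,T2(F,[[fx,fy,16]]))[0]
def scan(fx,ys):
    v=[]
    for y in ys:
        u=mp(fx,y).astype(np.float32); v.append(cv2.remap(d,u[:1].reshape(1,1),u[1:].reshape(1,1),cv2.INTER_LINEAR)[0,0])
    return np.array(v)
ys=np.arange(-90,0,.5)
for fx in range(46,236,6):
    v=scan(fx,ys); 
    lo=v[(ys>-60)&(ys<-40)].mean(); hi=.5*(np.percentile(v,85)); th=(lo+np.percentile(v,80))/2
    b=v<th; i=np.where(b)[0]
    if len(i)>40: print(fx,round(lo,3),'edges y',ys[i[0]],ys[i[-1]])
    else: print(fx,'gap',len(i))
E
python3 edge.py top13
```

```text
46 0.801 edges y -84.0 -16.5
52 0.633 edges y -75.0 -22.5
58 0.539 edges y -74.0 -23.0
64 0.539 edges y -74.5 -23.0
70 0.54 edges y -75.0 -24.5
76 0.54 edges y -75.0 -26.0
82 0.535 edges y -75.0 -28.0
88 0.543 edges y -75.5 -33.5
94 0.545 edges y -75.5 -37.5
100 0.676 edges y -80.5 -39.5
106 0.664 edges y -78.0 -41.5
112 0.547 edges y -75.5 -38.5
118 0.541 edges y -75.0 -29.0
124 0.539 edges y -74.0 -24.0
130 0.538 edges y -73.5 -25.5
136 0.537 edges y -73.5 -25.0
142 0.537 edges y -73.5 -24.5
148 0.539 edges y -73.0 -25.0
154 0.693 edges y -73.5 -25.5
160 0.818 edges y -79.5 -2.0
166 0.818 edges y -81.5 -0.5
172 0.816 edges y -82.0 -10.5
178 0.813 edges y -82.0 -21.5
184 0.689 edges y -74.5 -25.0
190 0.541 edges y -73.5 -25.0
196 0.539 edges y -73.5 -25.0
202 0.545 edges y -74.0 -25.5
208 0.539 edges y -74.0 -25.0
214 0.539 edges y -74.0 -25.0
220 0.543 edges y -73.5 -25.0
226 0.537 edges y -73.5 -24.5
232 0.644 edges y -73.0 -24.5
```

Call:
{"fn": "drive_tool", "kwargs": {"moves": [0.1, 0, 0, 0, 0, 0, 0.05, 0, 0, 0, 0, 0, 0, 0, 0, 0, 0, 0]}}

```text
time: 18.23
tool_pos: [494.8, -8.4, 27.8]
tcp_rot: [160.0, 89.9, 81.6]
ft_force: [0.6, 0.3, -0.6]
finger_gap: 18.8
```

Call:
{"fn": "drive_tool", "kwargs": {"moves": [0.05, 0, 0, 0, 0, 0, 0, 0, 0, 0, 0, 0]}}

```text
time: 18.4
tool_pos: [494.8, -8.4, 27.8]
tcp_rot: [156.8, 89.9, 78.4]
ft_force: [-1.0, 0.9, 4.3]
finger_gap: 18.8
```

Call:
{"fn": "drive_tool", "kwargs": {"moves": [0, 0, 0, 0, 0, 0, 0, 0, 0, 0, 0, 0, 0, 0, 0, 0, 0, 0, 0, 0, 0, 0, 0, 0, 0, 0, 0, 0, 0, 0, 0, 0, 0, 0, 0, 0], "hand": 4.5}}

```text
time: 18.9
tool_pos: [494.3, -8.5, 27.3]
tcp_rot: [176.7, 89.9, 98.3]
ft_force: [0.6, -1.2, -1.2]
finger_gap: 45.3
```

Call:
{"fn": "drive_tool", "kwargs": {"moves": [-0.5, 0, 0, 0, 0, 0, -1.5, 0, 0, 0, 0, 0, -3, 0, 0, 0, 0, 0, -3, 0, 0, 0, 0, 0, -3, 0, 0, 0, 0, 0, -3, 0, 0, 0, 0, 0, -2, 0, 0, 0, 0, 0, 0, 0, 3.5, 0, 0, 0, 0, 0, 3.5, 0, 0, 0, 0, 0, 3.5, 0, 0, 0, 0, 0, 3.5, 0, 0, 0, 0, 0, 3.5, 0, 0, 0, 0, 0, 3.5, 0, 0, 0, 0, 0, 3.5, 0, 0, 0, 0, 0, 3.5, 0, 0, 0, 0, 0, 1, 0, 0, 0, 0, 0, 0, 0, 0, 0]}}

```text
time: 20.32
tool_pos: [552.3, -295.6, 186.9]
tcp_rot: [-170.9, 90.0, 110.5]
ft_force: [-0.7, 0.0, -0.6]
finger_gap: 45.1
```

```bash
python3 -c "
from h import *
snap('side','side14');snap('top','top14');where()
crop('side14',240,180,440,330,4,'p2');crop('top14',290,170,490,310,4,'p1')
"; python3 edge.py top14
```

```text
feeder xy [-188.2   44.5] z 186.9
46 0.806 edges y -82.0 -12.0
52 0.631 edges y -74.0 -24.5
58 0.533 edges y -73.0 -24.5
64 0.542 edges y -74.0 -24.5
70 0.537 edges y -73.5 -25.5
76 0.537 edges y -74.0 -25.0
82 0.534 edges y -73.5 -25.5
88 0.542 edges y -74.0 -25.5
94 0.54 edges y -74.0 -25.5
100 0.67 edges y -72.5 -25.0
106 0.633 edges y -74.0 -25.0
112 0.539 edges y -74.0 -25.5
118 0.54 edges y -73.5 -25.5
124 0.54 edges y -74.0 -25.0
130 0.534 edges y -73.5 -25.5
136 0.538 edges y -73.5 -25.0
142 0.534 edges y -73.0 -25.0
148 0.536 edges y -73.0 -25.0
154 0.702 edges y -73.0 -25.5
160 0.815 edges y -77.0 -0.5
166 0.814 edges y -82.0 -2.5
172 0.818 edges y -83.0 -0.5
178 0.813 edges y -82.0 -3.5
184 0.69 edges y -74.5 -25.0
190 0.541 edges y -74.0 -25.0
196 0.537 edges y -73.5 -25.0
202 0.54 edges y -73.5 -25.0
208 0.532 edges y -74.0 -25.5
214 0.539 edges y -74.0 -25.0
220 0.539 edges y -74.0 -25.5
226 0.538 edges y -73.5 -25.0
232 0.648 edges y -73.0 -25.0
```

View pics/p1.png

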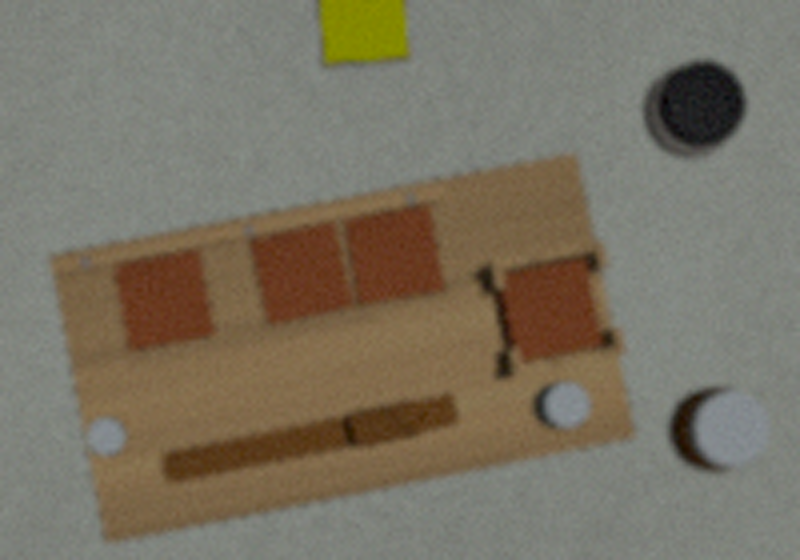

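View pics/p2.png

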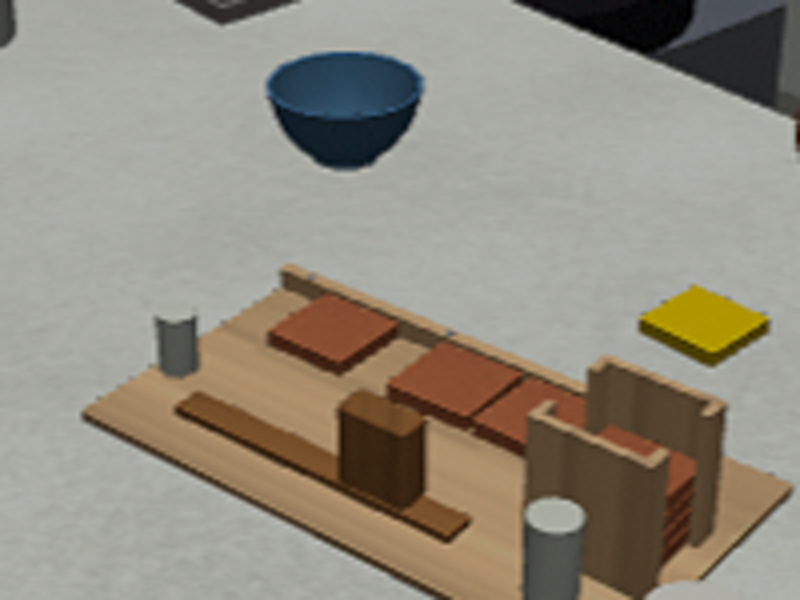

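```bash
python3 -c "
from bench import r; print(r.hand_in())"
```

```text
the job is handed in; nothing more can be done
None
```

The job is done and handed in at about 20 s of the 64 s allowed.

- **Push-out:** I held the stick by its grip block and pushed the bottom tile fully out of the front, to about 20 mm past the chute. I then drew the stick back out. The stack stayed in the chute and settled down by 9.8 mm.
- **Sweep:** One sweep with the blade's long edge moved all three tiles to the fence. I pressed at about 11 N and rocked the stick slightly so that both ends made contact. The stick then went down flat on the board, clear of the tiles, and I drew the gripper away.

**Last checks:** In the top view the outer edges of the three tiles lie at feeder y = -24.5 to -25.5 mm (-25 is flush) and run parallel to the fence. No gap to the fence shows in either view. The props, jars, bowl and yellow tile look unmoved, judged by eye from the pictures.

**Disagreements:**
- The inner tile edges measured about 1.5 mm short of the nominal fence face. That is within the camera's 2 mm calibration and its pixel blur.
- The sweep stopped about 1.6 mm before the position I had calculated, so my estimate of the feeder's position may be off by that much.
- One move call was refused because the list had a miscount; nothing moved, and I sent it again.

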